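# Take down the pile on the finishing bench and put each thing on its own rest

### The arm

A 6-joint arm with a two-finger parallel gripper is mounted at the origin on a cart in front of the work surface, level with it; the furniture and walls round the work are solid. World frame = base frame: x ahead of the robot, y to its left, z up, the work surface at z = 0. Lengths are in m, angles in degrees, forces in N, time in s.
With the tool pointing down it reaches from about 0.25 to 0.725 m from the base axis. Payload 9.7 kg.
Tool frame: the origin (TCP) lies midway between the tips of the shut fingers; the grasp point (between the pads) lies 19 mm behind it; z points along the fingers, y is the direction in which the jaws open and shut (so a half turn about z gives the same grasp; the last joint's range is limited). The gripper opens to 85 mm and grips with 20 to 120 N. Pads are 22 mm wide; open, the fingers measure 114 mm over their backs; the gripper's body (76 mm by 85 mm) begins 54 mm behind the grasp point. The pads swing forward as they close: fully open they stand 13 mm farther back than shut.
Start: joints at [-65.833, 4.979, 10.078, 95.1, 0, 90], TCP at [0.225, -0.502, 0.231] pointing down, gripper open.
Joint ranges: [-179.16, 179.16], [-48.56, 103.87], [-65.8, 70.77], [-126.05, 130.52], [-82.76, 87.17], [-180, 180]. Speed limits (degrees/s): [127.2, 127.2, 147.25, 180, 180, 180].

### API

Orientations are given as [roll, pitch, yaw] about the fixed x, y, z axes, in that order (R = Rz(yaw) Ry(pitch) Rx(roll)).
In Python, from workcell import bot, camera, recognise gives the robot as it stands. The module is installed in compiled form; this text tells all that it offers.
- The arm moves only by the tool apply_moves, never from a script. Its argument "targets" is one flat list of numbers, 7 for each row, row after row: the shift along the world's x, y, z in units of 30 mm (1.0 is 30 mm), then the turn, a rotation vector about the world's x, y, z in units of 6 degrees (1.0 is 6 degrees), then the opening, from 0 (shut) to 1 (fully open). A call has 1 to 5 rows; each row is the pose to reach, as a shift and turn from the pose commanded when the call began; what a row does not reach only later rows make up. A row lasts 1/10 s, in which the tool goes at most 50 mm and 8.59 degrees, less where a joint would pass 70% of its speed; a pose out of reach is approached as far as the arm can. A call with a gripper value outside its range is refused whole. The fingers move at their own pace and stop on an object; "newtons" is the grip in N (left out, the last holds). Time passes only in rows, so rows that repeat a pose let the fingers close. It gives the time, the measured TCP pose, the force and the opening at its end, in the units of the state.
- bot.get_obs(): the state, without advancing time (a new reading comes with each control period).
- camera(name): name is "scene" or "top" or "wrist"; returns a dict with "img" (384x512x3 uint8, red, green, blue), "intrinsics" (3x3 intrinsics, pixels), "k1" (the pictures are not rectified: a ray, as slopes to the right and down, at radius r is drawn at 1 + k1 r^2 times it, then the intrinsics apply), "origin" and "rotation" of the camera in the world. Camera axes: x right, y up, looking along -z (the intrinsics and any distortion apply to the point x, -y, -z); pixel columns grow to the right and rows downward; lengths in m; the calibration is good to about 2 mm. A picture is of the moment at which its call begins. There is no depth.
- bot.job_done(): hands the job in, once; it reports no verdict.
Trained networks look in the newest picture that a camera, given by its name, has taken for a name from the list of things; names that differ only in an ending like _2 or _b are one class to them, and where a whole thing is asked for, a point or a joint stands for the part that bears it (a point fixed in the world has none). Each returns a list of dicts, best first, with "conf" (0 to 1); they miss things now and then, are a little off and sometimes report something else, mostly with a low value. They report only what shows in the picture. A call takes as long as a camera call. They do not tell look-alikes from the thing itself.
- recognise(query, camera): "box" ([left, top, right, bottom] in pixels, round what is visible of it).
The state is a dict: "time": time; "q": joint angles; "qd": joint speeds; "joint_efforts": joint torques, N m; "ee_pos": TCP position; "tcp_rot": TCP orientation; "wrist_force": force on the tool from outside, world axes, zero at the start; "torque": the same for the moment, N m; "opening": finger opening in m.
Only numpy, scipy, OpenCV 4.12 (cv2) and the standard library are available. Lean on these libraries where they do the work, as an engineer would, in place of code of your own. Each camera call takes 0.05 s, during which the arm holds its last target.

### The job

Somebody has piled the finishing things on top of one another. Take the pile down from the top, one thing at a time, and set each on its own rest before taking the next: the bronze collar flat in the middle of the round steel disc, the emery roll flat in the middle of the round wooden disc, the polishing bar centred lengthwise between the end cheeks of the red rack, and the burr box centred lengthwise between the end cheeks of the yellow rack. Leave the flux bottle and the marker pen where they are, the bottle upright, and let go of everything.

Things in the scene. Friction and masses are not known exactly. Their poses are not given: they have to be found in the camera images.
- bronze_collar_mid (a point): Turned bronze ring-shaped collar, pale brown, the top of the pile: 52 mm across, 20 mm high; 0.18 kg. The point is its centre, half-way up (10 mm above its underside); its z axis is upright. Only its lowest 8 mm, the flange, is 52 mm across; above that its sides lean inwards to 43 mm across at the top, so it is gripped across the flange with the fingertips 2 to 5 mm above what it stands on. At the start it stands on the emery roll, up to 10 mm off the roll's centre.
- emery_roll_mid (a point): Roll of emery tape, dark brown, like a thick disc with a hole: 60 mm across, 25 mm high; 0.11 kg. The point is its centre, half-way up (12.5 mm above its underside); z upright. Treat it as solid. At the start it lies flat on the polishing bar, under the collar, up to 18 mm from the bar's middle.
- polish_bar_mid (a point): Brown bar of polishing compound: 111 mm long (its x axis), 46 mm wide (y), 33 mm high (z); 0.3 kg. The point is its centre, half-way up (16.5 mm above its underside). At the start it lies roughly lengthwise on the burr box, within 0.25 rad of the box's long axis, under the roll; the box is wider than the bar, so fingers that take the bar across its width stay at least 24 mm above the bench.
- burr_box_mid (a point): Flat blue burr case with a clear closed lid that does not open: 62 mm wide (its x axis), 110 mm long (its y axis), 24 mm high; 0.16 kg. The point is its centre, half-way up (12 mm above its underside). At the middle of its -x long side the lid has a 20 mm long lip, 4 mm high at the top edge, which stands out 3 mm (65 mm wide there). It is the bottom of the pile and lies on the bench.
- steel_disc_top (a point): Place of the bronze collar: fixed round steel disc, 92 mm across, 12 mm high, plain grey with a dark circle of 64 mm. The point is the centre of its flat top, 12 mm above the bench.
- wood_disc_top (a point): Place of the emery roll: fixed round wooden disc, 104 mm across, 12 mm high, with a darker circle of 72 mm. The point is the centre of its flat top, 12 mm above the bench.
- red_rack_top (a point): Place of the polishing bar: fixed red oblong rack, 151 mm long (its x axis), 70 mm wide (y), with a flat floor 10 mm above the bench and a steel cheek at each end, 8 mm thick, whose top is 24 mm above the bench (14 mm above the floor); 135 mm between the cheeks, open along both long sides. The point is the centre of the floor. The bar lies along x, either way round.
- yellow_rack_top (a point): Place of the burr box: fixed yellow oblong rack, 150 mm long (its x axis), 90 mm wide (y), with a flat floor 10 mm above the bench and a dark steel cheek at each end, 8 mm thick, whose top is 24 mm above the bench (14 mm above the floor); 134 mm between the cheeks, open along both long sides. The point is the centre of the floor. The box's long axis (its y) lies along the rack's x, either way round.
- flux_bottle_mid (a point): Bystander: white bottle with a blue cap, 48 mm across, 84 mm high, loose, light and upright. The point is its centre, 42 mm above the bench. Beside it a thick flexible shaft (fixed) hangs in an arch over the middle of the bench, its top 0.25 m above it: from about x 0.63, y 0.11, where its end touches the bench, rising over x 0.45, y 0 and down over the bench's front edge at x 0.3, y -0.2. Carry things across it with their undersides above 0.27 m.
- marker_pen_mid (a point): Bystander: white marker pen with a red cap, 132 mm long (its x axis), 20 mm wide, 17 mm high, loose. The point is its centre, half-way up (8.5 mm above the bench). Far to its left a bench vice, 0.12 m high, stands fixed at about x 0.43, y 0.57 (nearest side y 0.50).
Not all that is in view belongs to the job. Of the things that look like the part that bears bronze_collar_mid, the smaller one is meant.

How it is judged:
By the outcome, as a careful person would: the job done as asked, in the order asked, and still so for the second after the job is handed in, with the robot touching nothing.
It also fails if it takes over 131 s, if anything falls off the work surface, if the arm or the gripper's body presses on something with over 40 N, if the wrist force passes 120 N, or if a joint passes its speed limit or range.

## Working session

There is one attempt and no reset: what is moved stays moved. The work goes in short steps, Python scripts to look and compute and a tool call to move; the robot and the scene stay as the last step left them, time stands still between calls to the robot, and variables do not carry over. Pictures are saved under pics/ and viewed, and the job is handed in when it is done.

Besides the shell and the picture viewer there is one more tool, called after ">>>" as name(argument=value, ...) on one line, values as JSON. apply_moves: Moves the arm, as the interface text tells. Its arguments: {"type":"object","properties":{"targets":{"type":"array"},"newtons":{"type":"number"}},"required":["targets"]}

```bash
mkdir -p pics; ls; cat > h.py <<'E'
import numpy as np, cv2
from workcell import bot, camera, recognise
def ray(c,u,v):
    K=np.array(c['intrinsics']);k=c['k1']
    d=np.array([(u-K[0,2])/K[0,0],(v-K[1,2])/K[1,1]])
    s=d.copy()
    for _ in range(30): s=d/(1+k*(s@s))
    R=np.array(c['rotation'])
    return np.array(c['origin']),R@np.array([s[0],-s[1],-1.0])
def atz(c,u,v,z):
    o,d=ray(c,u,v); return o+d*(z-o[2])/d[2]
def proj(c,P):
    p=np.array(c['rotation']).T@(np.array(P)-np.array(c['origin']))
    s=np.array([p[0],-p[1]])/-p[2]; s=s*(1+c['k1']*(s@s)); K=np.array(c['intrinsics'])
    return np.array([K[0,0]*s[0]+K[0,2],K[1,1]*s[1]+K[1,2]])
def save(c,n,crop=None,f=1):
    im=c['img'][:,:,::-1]
    if crop: l,t,r,b=crop; im=im[t:b,l:r]
    cv2.imwrite('pics/'+n,cv2.resize(im,None,fx=f,fy=f,interpolation=cv2.INTER_CUBIC))
E
python3 - <<'E'
from h import *
import pickle
C={}
for n in ['scene','top','wrist']:
    c=camera(n);C[n]=c;save(c,n+'0.png',f=1.5)
    print(n,c['origin'],np.round(c['rotation'],3).tolist(),c['intrinsics'],c['k1'])
    if n!='wrist':
      for q in ['bronze_collar_mid','emery_roll_mid','polish_bar_mid','burr_box_mid','steel_disc_top','wood_disc_top','red_rack_top','yellow_rack_top','flux_bottle_mid','marker_pen_mid']:
        print(q,[(np.round(d['box']).tolist(),round(d['conf'],2)) for d in recognise(q,n)])
pickle.dump(C,open('C0.pkl','wb'))
print(bot.get_obs())
E
```

```text
pics
scene [-0.12098181  0.94474938  0.75546762] [60.805, -0.274, -142.332] [[384.26231506   0.         259.32273911]
 [  0.         384.26231506 190.82076201]
 [  0.           0.           1.        ]] -0.06896616421705219
bronze_collar_mid [([330.0, 176.0, 354.0, 192.0], 0.17)]
emery_roll_mid []
polish_bar_mid [([288.0, 170.0, 304.0, 181.0], 0.51)]
burr_box_mid [([280.0, 174.0, 307.0, 186.0], 0.63)]
steel_disc_top []
wood_disc_top [([328.0, 178.0, 354.0, 194.0], 0.53)]
red_rack_top [([185.0, 262.0, 242.0, 302.0], 0.88)]
yellow_rack_top [([236.0, 242.0, 282.0, 262.0], 0.67), ([188.0, 262.0, 240.0, 304.0], 0.67)]
flux_bottle_mid [([237.0, 182.0, 251.0, 209.0], 0.62)]
marker_pen_mid [([306.0, 188.0, 317.0, 207.0], 0.4)]
top [0.43530389 0.03380541 1.39526924] [5.703, -1.044, -90.522] [[453.71867032   0.         252.15075588]
 [  0.         453.71867032 186.8828236 ]
 [  0.           0.           1.        ]] -0.05393411698950001
bronze_collar_mid [([290.0, 133.0, 313.0, 156.0], 0.72), ([345.0, 147.0, 364.0, 166.0], 0.66)]
emery_roll_mid [([344.0, 153.0, 365.0, 170.0], 0.61), ([244.0, 1
[... 739 characters left out ...]
  0.           1.        ]] 0.023442139439489484
{'time': 1.15, 'q': array([-6.58332650e+01,  4.97973416e+00,  1.00789843e+01,  9.50984194e+01,
       -4.40697410e-04,  9.00014295e+01]), 'qd': array([ 0.07888647,  0.05785632, -0.05628308, -0.02083469,  0.00438935,
       -0.13727672]), 'joint_efforts': array([ 2.19498885e-03, -5.20108795e+01,  4.64868665e+01,  1.64284080e-03,
        2.54300803e-04,  8.23671627e-06]), 'ee_pos': array([ 0.22516864, -0.50180728,  0.23128304]), 'tcp_rot': array([1.79999169e+02, 4.40676684e-04, 2.41653055e+01]), 'wrist_force': array([ 0.19300195, -0.47656227, -0.12214861]), 'torque': array([-0.02262559, -0.01161211,  0.03514729]), 'opening': 0.08543590871872846}
```

```bash
python3 - <<'E'
s=open('h.py').read()
s=s.replace("from workcell","from scipy.spatial.transform import Rotation as Ro\ndef RM(c): return Ro.from_euler('xyz',c['rotation'],degrees=True).as_matrix()\nfrom workcell").replace("np.array(c['rotation'])","RM(c)")
open('h.py','w').write(s)
E
python3 - <<'E'
from h import *
import pickle
C=pickle.load(open('C0.pkl','rb'))
c=C['top']
save(c,'top0b.png',(100,120,400,270),2.6)
for n,p in dict(collar=(301,144,.0),c2=(354,156,.1),disc=(288,181,.012),wood=(373,225,.012),red=(131,222,.01),yel=(190,227,.01),pen=(320,209,.0085)).items(): print(n,np.round(atz(c,*p),3))
E
```

```text
collar [ 0.708 -0.147  0.   ]
c2 [ 0.653 -0.288  0.1  ]
disc [ 0.591 -0.103  0.012]
wood [ 0.453 -0.362  0.012]
red [0.469 0.377 0.01 ]
yel [0.452 0.197 0.01 ]
pen [ 0.504 -0.2    0.008]
```

View pics/top0.png

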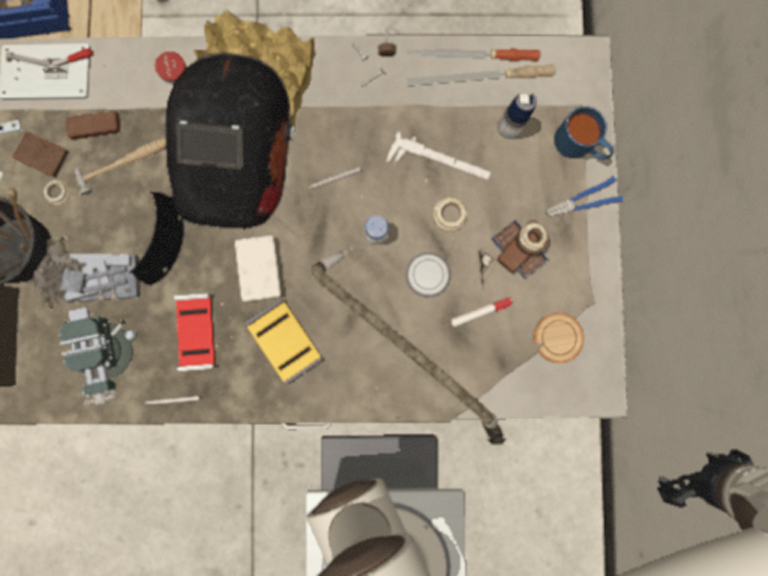

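View pics/top0b.png

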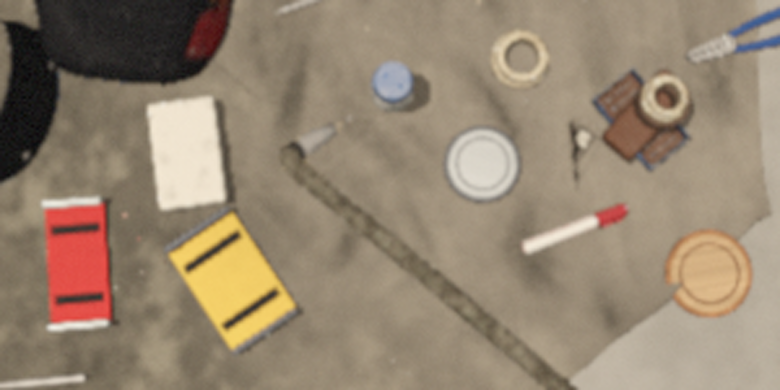

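View pics/scene0.png

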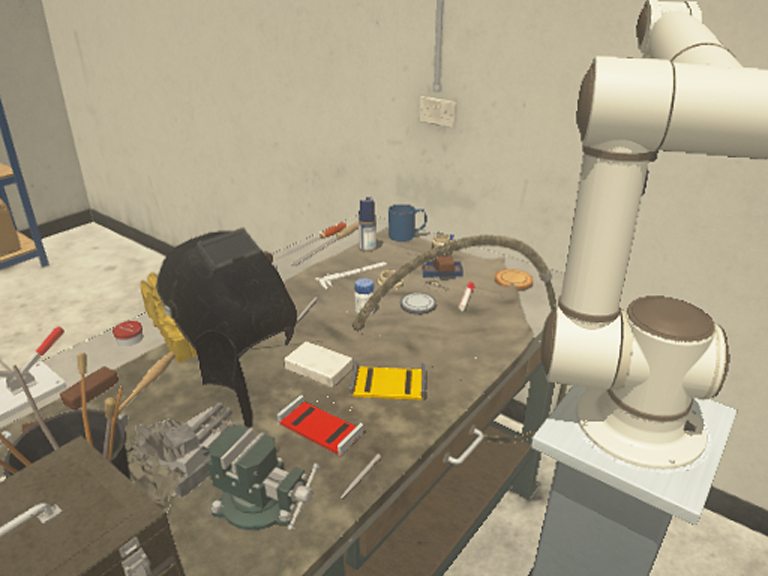

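View pics/wrist0.png

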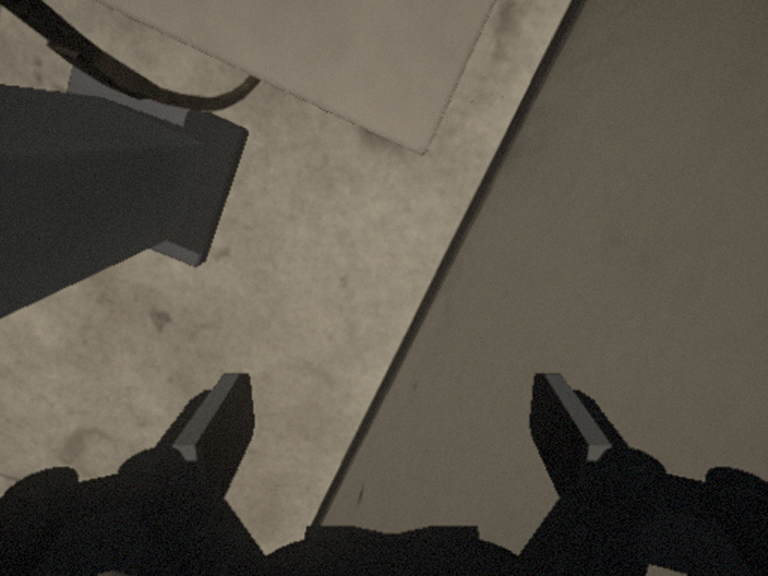

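>>> apply_moves(targets=[1.1,0.8,0.4,0,0,0,1,2.2,1.6,0.8,0,0,0,1,3.4,2.4,1.2,0,0,0,1,4.6,3.2,1.6,0,0,0,1,5.8,4.0,2.0,0,0,0,1])

```text
time: 1.65
ee_pos: [0.4004, -0.3806, 0.2919]
tcp_rot: [180.0, -0.0, 24.2]
wrist_force: [-0.1, -0.5, 1.0]
opening: 0.0855
```

>>> apply_moves(targets=[1.1,0.8,0,0,0,0,1,2.2,1.6,0,0,0,0,1,3.4,2.4,0,0,0,0,1,4.4,3.2,0,0,0,0,1,4.4,3.2,0,0,0,0,1])

```text
time: 2.15
ee_pos: [0.5341, -0.2829, 0.2901]
tcp_rot: [-179.9, 0.0, 24.4]
wrist_force: [0.3, -1.3, 0.1]
opening: 0.0854
```

```bash
cat >> h.py <<'E'
import pickle
def look(tag,qs=(),cam='wrist',f=1.5,crop=None):
    c=camera(cam); pickle.dump(c,open(tag+'.pkl','wb')); save(c,tag+'.png',crop,f)
    o=bot.get_obs(); print('t',round(o['time'],2),'tcp',np.round(o['ee_pos'],4),np.round(o['tcp_rot'],2),'q',np.round(o['q'],1),'F',np.round(o['wrist_force'],1),'open',round(o['opening'],4))
    print('cam',np.round(c['origin'],4),np.round(c['rotation'],2))
    for q in qs: print(q,[(np.round(d['box'],1).tolist(),round(d['conf'],2)) for d in recognise(q,cam)])
    return c
E
python3 - <<'E'
from h import *
look('w1',['bronze_collar_mid','emery_roll_mid','polish_bar_mid','burr_box_mid','steel_disc_top','wood_disc_top'])
E
```

```text
t 2.2 tcp [ 0.5326 -0.2842  0.2905] [-1.7995e+02  4.0000e-02  2.4360e+01] q [-28.1  14.8  28.  103.3   0.  127.6] F [ 0.2 -0.5  0.8] open 0.0851
cam [ 0.6056 -0.2515  0.4323] [-17.78   0.08 -65.62]
bronze_collar_mid [([249.9, 184.7, 320.9, 254.4], 0.72), ([291.5, 35.4, 344.7, 87.8], 0.68)]
emery_roll_mid [([285.0, 38.1, 345.6, 95.0], 0.9)]
polish_bar_mid [([246.3, 29.6, 339.9, 107.9], 0.62)]
burr_box_mid [([261.5, 20.4, 326.9, 124.7], 0.93), ([292.5, 34.8, 343.1, 87.6], 0.44)]
steel_disc_top [([95.5, 0.7, 174.7, 85.0], 0.58)]
wood_disc_top [([252.2, 182.1, 322.1, 253.4], 0.6)]
```

View pics/w1.png

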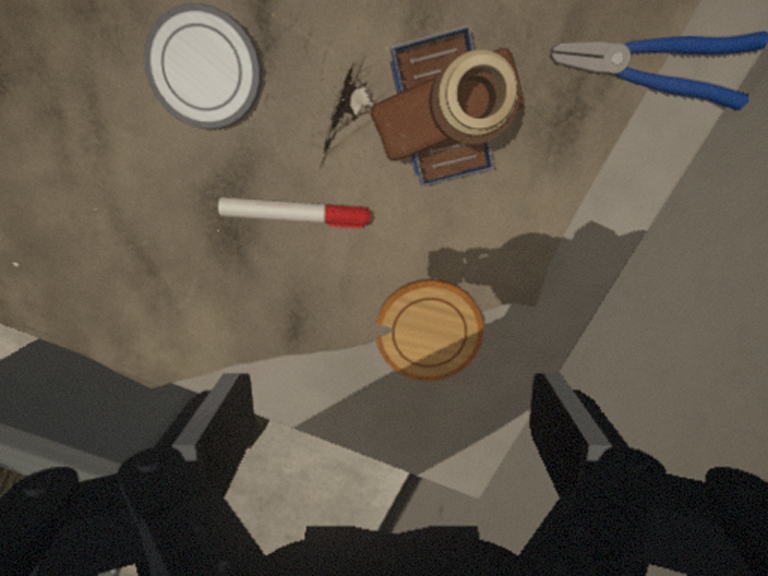

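```bash
python3 - <<'E'
from h import *
c=pickle.load(open('w1.pkl','rb'));
save(c,'w1c.png',(80,0,380,140),2.6)
print('collar top',atz(c,480/1.5,91/1.5,.102))
for n,p,z in [('barA',(372,105),.057),('barB',(393,160),.057),('barB2',(515,90),.057),('barA2',(497,49),.057),('boxUL',(391,48),.024),('boxUR',(470,27),.024),('boxLL',(423,184),.024),('boxLR',(494,168),.024)]:
  print(n,np.round(atz(c,p[0]/1.5,p[1]/1.5,z),4))
E
```

```text
collar top [ 0.65099278 -0.29272793  0.102     ]
barA [ 0.6162 -0.2306  0.057 ]
barB [ 0.5871 -0.2608  0.057 ]
barB2 [ 0.6681 -0.3212  0.057 ]
barA2 [ 0.6864 -0.2965  0.057 ]
boxUL [ 0.6606 -0.2257  0.024 ]
boxUR [ 0.6983 -0.2746  0.024 ]
boxLL [ 0.5781 -0.2926  0.024 ]
boxLR [ 0.6141 -0.3406  0.024 ]
```

View pics/w1c.png

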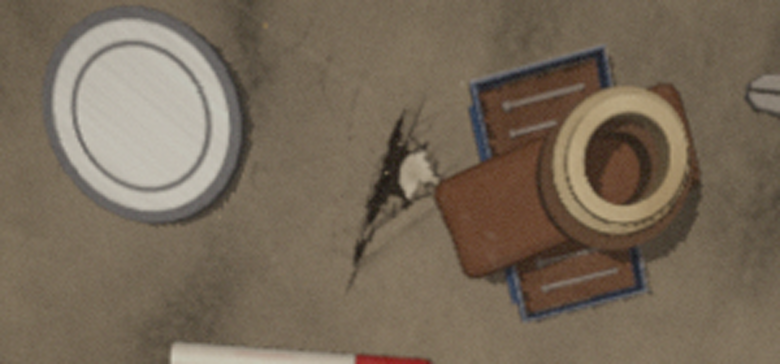

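>>> apply_moves(targets=[0.6,0.1,-0.8,0,0,0,0.63,1.2,0.3,-1.6,0,0,0,0.63,1.8,0.4,-2.4,0,0,0,0.63,2.0,0.4,-2.7,0,0,0,0.63,2.0,0.4,-2.7,0,0,0,0.63])

```text
time: 3.0
ee_pos: [0.5906, -0.274, 0.2088]
tcp_rot: [-179.9, 0.1, 24.2]
wrist_force: [-0.2, -0.1, 0.6]
opening: 0.0537
```

```bash
python3 - <<'E'
from h import *
look('w2',['bronze_collar_mid','emery_roll_mid','polish_bar_mid','burr_box_mid'])
E
```

```text
t 3.05 tcp [ 0.5905 -0.2742  0.2105] [-1.7997e+02  3.0000e-02  2.4140e+01] q [-24.9  19.2  24.4  95.2  -0.  131. ] F [-0.1  0.1  0.5] open 0.054
cam [ 0.6625 -0.2428  0.3509] [-17.89   0.11 -65.87]
bronze_collar_mid [([280.4, 95.2, 345.6, 158.9], 0.74), ([149.6, 0.0, 222.3, 31.9], 0.65)]
emery_roll_mid [([274.0, 91.7, 350.0, 164.8], 0.6)]
polish_bar_mid [([226.5, 78.6, 349.2, 171.2], 0.61)]
burr_box_mid [([243.7, 66.0, 325.2, 181.9], 0.75)]
```

View pics/w2.png

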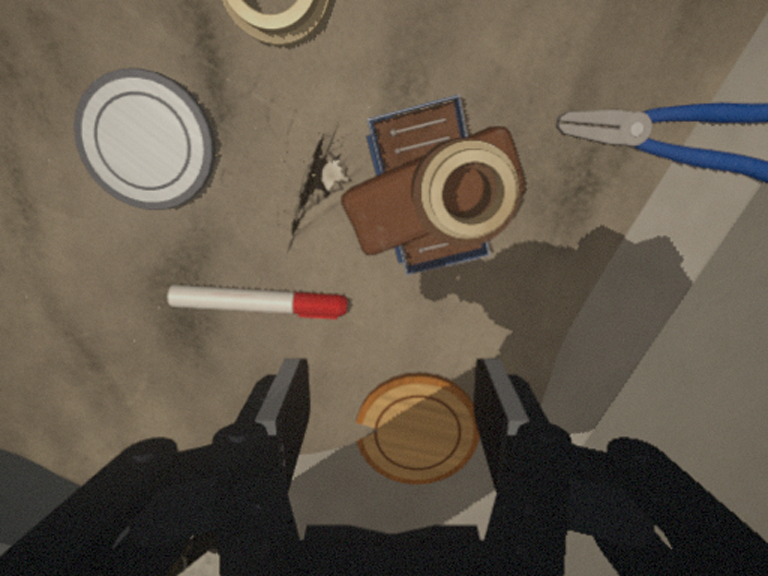

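```bash
python3 - <<'E'
from h import *
for n,b in (('w1',(240,0,360,130)),('w2',(210,50,370,190))):
    c=pickle.load(open(n+'.pkl','rb')); save(c,n+'z.png',b,5)
E
```

```text
(no output)
```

View pics/w1z.png

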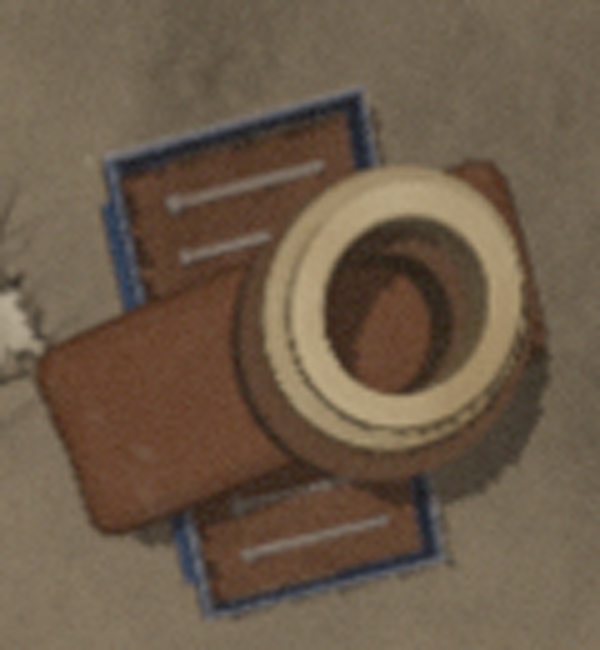

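View pics/w2z.png

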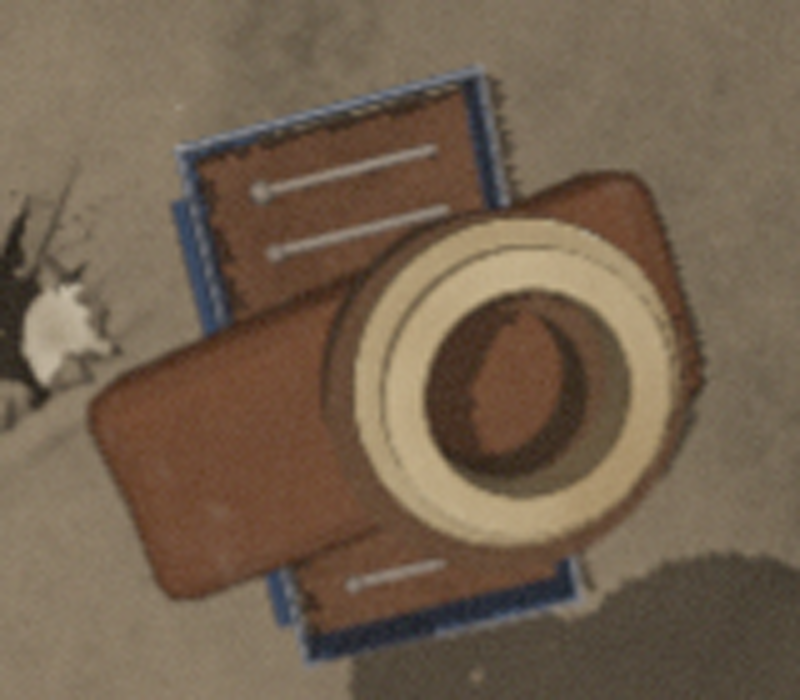

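```bash
cat >> h.py <<'E'
def tri(obs):
    A=np.zeros((3,3));b=np.zeros(3)
    for c,u,v in obs:
        o,d=ray(c,u,v);d/=np.linalg.norm(d);M=np.eye(3)-np.outer(d,d);A+=M;b+=M@o
    X=np.linalg.solve(A,b)
    return X,[np.round(proj(c,X)-[u,v],1).tolist() for c,u,v in obs]
def circ(x,y,z,r): 
    t=np.linspace(0,2*np.pi,49); return [(x+r*np.cos(a),y+r*np.sin(a),z) for a in t]
def rect(x,y,z,l,w,deg):
    a=np.radians(deg);u=np.array([np.cos(a),np.sin(a)]);n=np.array([-u[1],u[0]])
    return [tuple(np.array([x,y])+sx*l/2*u+sy*w/2*n)+(z,) for sx,sy in((1,1),(1,-1),(-1,-1),(-1,1),(1,1))]
def overlay(c,name,curves,crop,f):
    l,t,r,b=crop; im=cv2.resize(c['img'][t:b,l:r,::-1],None,fx=f,fy=f,interpolation=cv2.INTER_CUBIC)
    cols=[(0,0,255),(0,255,0),(255,0,0),(0,255,255),(255,0,255),(255,255,0)]
    for i,cu in enumerate(curves):
        p=np.array([((proj(c,P)+.5-[l,t])*f) for P in cu]); cv2.polylines(im,[np.round(p*8).astype(np.int32)],False,cols[i%6],1,cv2.LINE_AA,3)
    cv2.imwrite('pics/'+name,im)
E
python3 - <<'E'
from h import *
c1=pickle.load(open('w1.pkl','rb'));c2=pickle.load(open('w2.pkl','rb'))
o1=np.array([240,0]);o2=np.array([210,50])
P=lambda a,b:[(c1,*(o1+np.array(a)/5-.5)),(c2,*(o2+np.array(b)/5-.5))]
for n,a,b in [('hole',(407,306),(529.5,393)),('barL',(40,355),(92,412)),('barLL',(105,530),(172,597)),('boxUL',(107,158),(182,148)),('boxUR',(362,92),(482,70)),('boxLR',(437,560),(577,598)),('boxLL',(208,612),(308,660))]:
    X,e=tri(P(a,b)); print(n,np.round(X,4),e)
E
```

```text
hole [ 0.6518 -0.2939  0.0983] [[-0.1, -0.0], [0.1, 0.0]]
barL [ 0.6153 -0.2309  0.0636] [[0.2, 0.1], [-0.2, -0.1]]
barLL [ 0.5873 -0.2584  0.053 ] [[-0.3, -0.1], [0.4, 0.1]]
boxUL [ 0.6628 -0.2254  0.0153] [[0.3, 0.1], [-0.3, -0.1]]
boxUR [ 0.7    -0.2737  0.014 ] [[0.1, 0.0], [-0.1, -0.0]]
boxLR [ 0.6136 -0.3391  0.0178] [[0.2, -0.0], [-0.3, -0.0]]
boxLL [ 0.5784 -0.2916  0.0217] [[0.2, 0.0], [-0.2, -0.0]]
```

```bash
cat > ov.py <<'E'
from h import *
import sys
def go(n,crop,f=5):
    c=pickle.load(open(n+'.pkl','rb'))
    overlay(c,n+'o.png',[circ(.6515,-.2925,.102,.0215),circ(.6515,-.2925,.090,.026),circ(.6465,-.2855,.082,.03),rect(.639,-.278,.057,.111,.046,-39.5),rect(.6385,-.2827,.024,.110,.062,39)],crop,f)
go('w1',(240,0,360,130));go('w2',(210,50,370,190))
E
python3 ov.py
```

```text
(no output)
```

View pics/w1o.png

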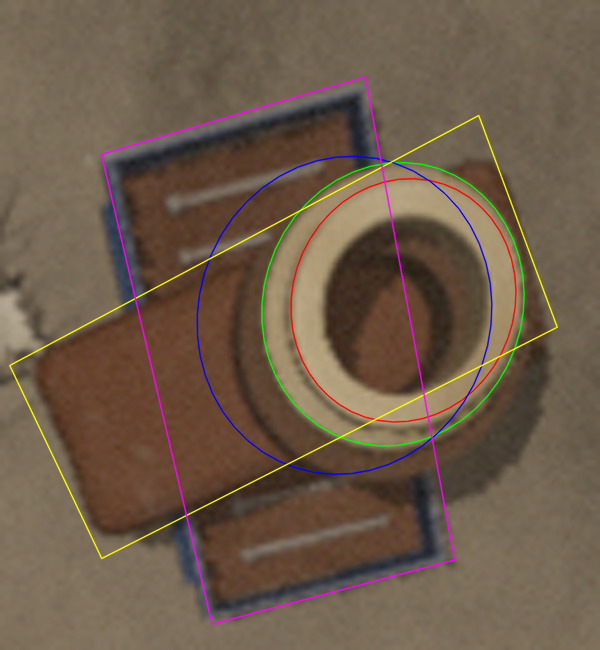

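View pics/w2o.png

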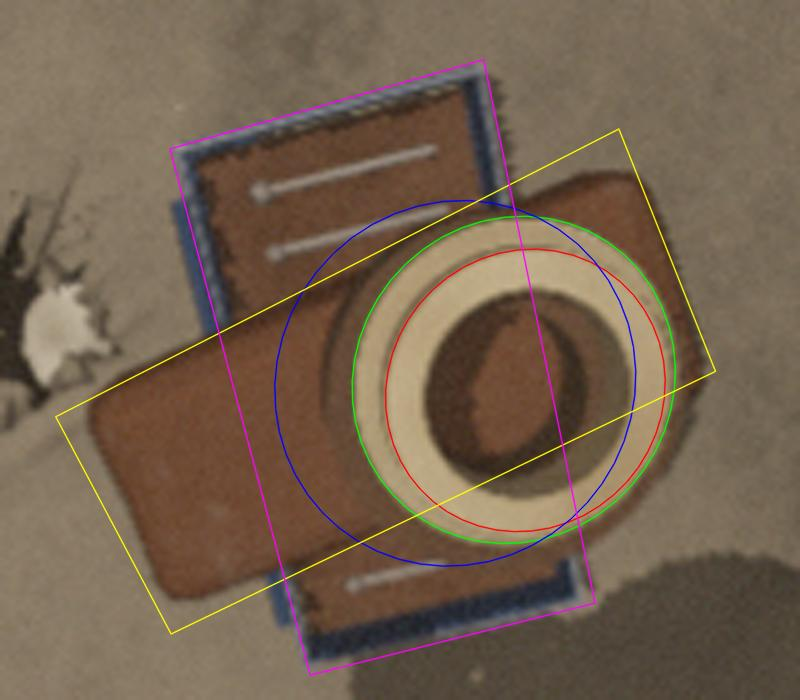

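>>> apply_moves(targets=[0.7,-0.2,-0.5,0,0,0,0.82,1.4,-0.4,-1.0,0,0,0,0.82,2.03,-0.63,-1.8,0,0,0,0.82,2.03,-0.63,-2.6,0,0,0,0.82,2.03,-0.63,-2.6,0,0,0,0.82], newtons=40)

```text
time: 3.75
ee_pos: [0.6509, -0.2925, 0.1289]
tcp_rot: [-179.8, 0.2, 24.2]
wrist_force: [-0.5, -0.8, 0.2]
opening: 0.07
```

```bash
python3 - <<'E'
from h import *
look('w3',['bronze_collar_mid'])
E
```

```text
t 3.8 tcp [ 0.6512 -0.2926  0.1316] [-1.799e+02  9.000e-02  2.415e+01] q [-24.2  27.8  27.   89.4  -0.  131.7] F [0.4 0.3 0.6] open 0.0697
cam [ 0.7231 -0.2615  0.2709] [-17.98   0.21 -65.88]
bronze_collar_mid [([48.3, 0.0, 157.3, 79.6], 0.91), ([220.4, 178.3, 304.6, 263.3], 0.87)]
```

View pics/w3.png

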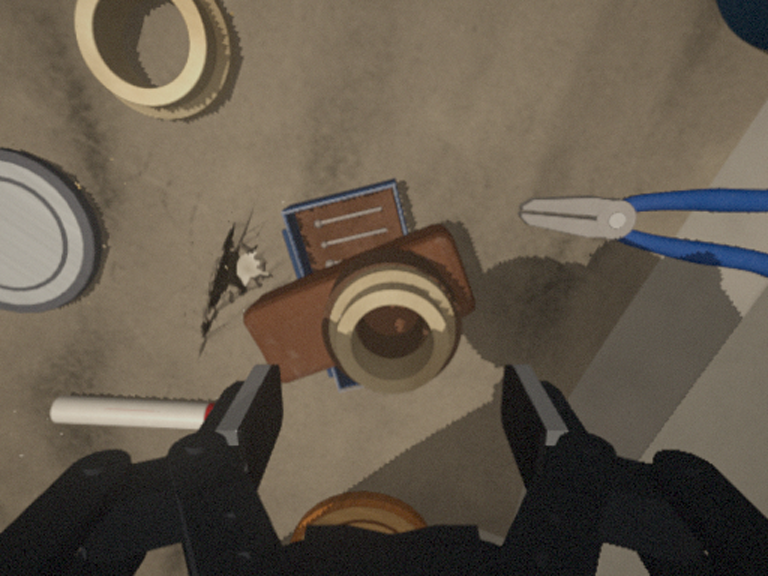

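```bash
cat > ov.py <<'E'
from h import *
def go(n,crop,f):
    c=pickle.load(open(n+'.pkl','rb'))
    overlay(c,n+'o.png',[circ(.652,-.2932,.102,.0215),circ(.652,-.2932,.090,.026),circ(.6525,-.293,.082,.03),rect(.6415,-.277,.057,.111,.046,-46),rect(.6385,-.2827,.024,.110,.062,39)],crop,f)
go('w2',(210,50,370,190),4);go('w3',(140,100,340,280),4)
E
python3 ov.py
```

```text
(no output)
```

View pics/w3o.png

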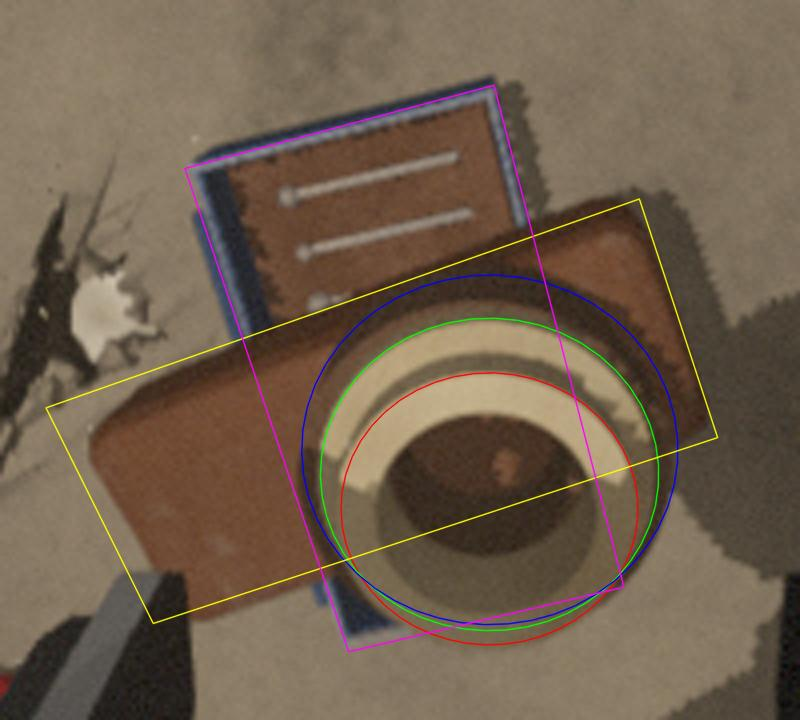

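View pics/w2o.png

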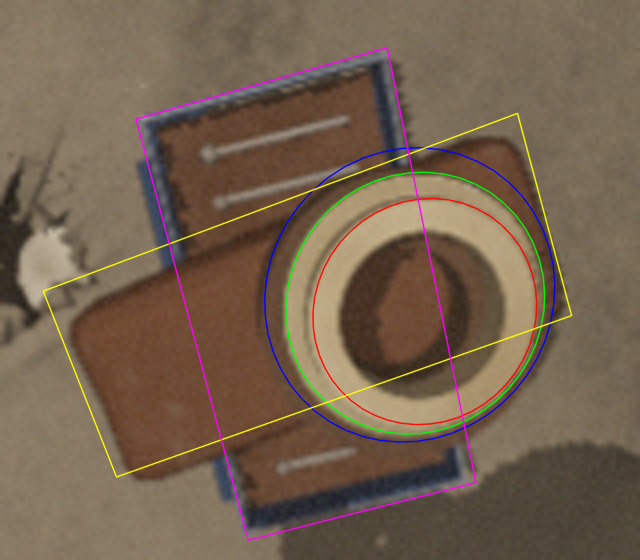

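```bash
python3 - <<'E'
from h import *
c1,c2,c3=[pickle.load(open(n+'.pkl','rb')) for n in('w1','w2','w3')]
p1=lambda a:(c1,*(np.array([240,0])+np.array(a)/5-.5))
p2=lambda a:(c2,*(np.array([210,50])+np.array(a)/4-.5))
p3=lambda a:(c3,*(np.array([140,100])+np.array(a)/4-.5))
def T(n,l): X,e=tri(l); print(n,np.round(X,4),e)
T('hole',[p1((407,306)),p2((423,314)),p3((487.5,512))])
T('hole23',[p2((423,314)),p3((487.5,512))])
T('boxUL',[p1((107,158)),p2((143,120)),p3((195,170))])
T('boxUR',[p1((362,92)),p2((386,57)),p3((492,93))])
T('pinTL',[p1((172,205)),p2((209,154)),p3((288,196))])
T('pinTR',[p1((322,165)),p2((347,121)),p3((456,156))])
T('barL',[p1((42,360)),p2((75,325)),p3((93,440))])
T('barLL',[p1((105,530)),p2((140,477)),p3((195,617))])
E
```

```text
hole [ 0.6516 -0.2934  0.1007] [[-0.2, -0.3], [-0.0, 0.4], [0.4, -0.0]]
hole23 [ 0.6519 -0.293   0.1017] [[-0.0, -0.0], [0.1, 0.0]]
boxUL [ 0.6619 -0.2256  0.0223] [[0.2, -0.1], [-0.1, 0.3], [-0.1, -0.2]]
boxUR [ 0.6989 -0.2731  0.0199] [[0.0, -0.3], [-0.4, 0.2], [0.5, 0.1]]
pinTL [ 0.6612 -0.2433  0.008 ] [[0.2, -0.2], [-0.4, 0.2], [0.2, -0.1]]
pinTR [ 0.6832 -0.272   0.0097] [[-0.2, 0.0], [-0.0, -0.2], [0.3, 0.3]]
barL [ 0.6148 -0.2305  0.0528] [[-0.3, -0.1], [0.1, -0.1], [0.4, 0.3]]
barLL [ 0.5871 -0.2591  0.0509] [[0.2, 0.2], [0.5, 0.1], [-0.9, -0.4]]
```

>>> apply_moves(targets=[0,0,-0.8,0,0,0,0.82,0,0,-1.4,0,0,0,0.82,0,0,-1.58,0,0,0,0.82,0,0,-1.58,0,0,0,0.82,0,0,-1.58,0,0,0,0.4])

```text
time: 4.35
ee_pos: [0.6526, -0.293, 0.0871]
tcp_rot: [179.9, -0.1, 24.2]
wrist_force: [0.2, -0.3, 0.3]
opening: 0.0567
```

>>> apply_moves(targets=[0,0,0,0,0,0,0.4,0,0,0,0,0,0,0.4,0,0,0,0,0,0,0.4,0,0,0,0,0,0,0.4])

```text
time: 4.75
ee_pos: [0.6527, -0.2928, 0.0877]
tcp_rot: [179.9, -0.1, 24.2]
wrist_force: [-2.0, 2.1, 7.5]
opening: 0.0457
```

```bash
python3 - <<'E'
from h import *
look('w4')
E
```

```text
t 4.8 tcp [ 0.6528 -0.2928  0.0877] [ 1.7988e+02 -1.3000e-01  2.4180e+01] q [-24.2  27.5  21.9  84.1   0.  131.7] F [-3.2  1.6  7.4] open 0.046
cam [ 0.7239 -0.2613  0.2301] [-17.65  -0.12 -65.85]
```

View pics/w4.png

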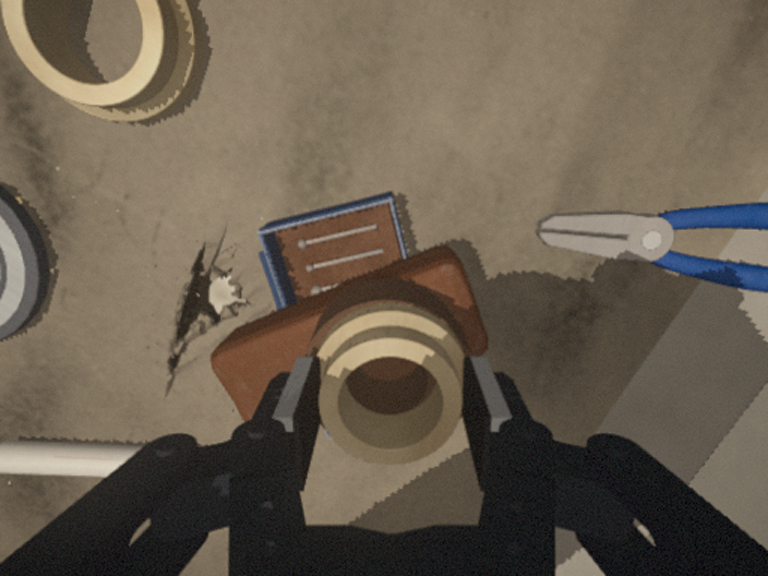

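>>> apply_moves(targets=[0,0,0,0,0,0,0.75,0,0,0,0,0,0,0.75,0,0,0,0,0,0,0.75])

```text
time: 5.1
ee_pos: [0.6521, -0.2928, 0.0851]
tcp_rot: [180.0, -0.0, 24.2]
wrist_force: [0.2, -0.8, -0.2]
opening: 0.0639
```

```bash
python3 - <<'E'
from h import *
look('w5')
E
```

```text
t 5.15 tcp [ 0.6521 -0.2927  0.085 ] [180.    -0.    24.16] q [-24.2  27.7  21.7  84.   -0.  131.7] F [-0.5  0.5 -0.2] open 0.0642
cam [ 0.7237 -0.2614  0.2273] [-1.777e+01 -2.000e-02 -6.586e+01]
```

View pics/w5.png

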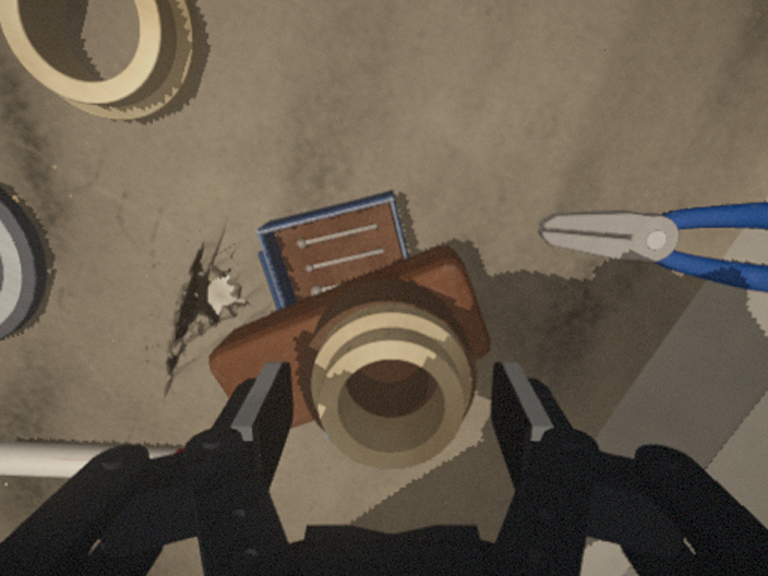

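>>> apply_moves(targets=[0,0,-0.15,0,0,0,0.75,0,0,-0.15,0,0,0,0.75,0,0,-0.15,0,0,0,0.5,0,0,-0.15,0,0,0,0.5,0,0,-0.15,0,0,0,0.5])

```text
time: 5.65
ee_pos: [0.6522, -0.2929, 0.0806]
tcp_rot: [180.0, -0.0, 24.2]
wrist_force: [0.9, -1.3, 2.1]
opening: 0.0483
```

>>> apply_moves(targets=[0,0,0,0,0,0,0.4,0,0,0,0,0,0,0.4,0,0,0,0,0,0,0.4])

```text
time: 5.95
ee_pos: [0.6522, -0.2928, 0.0806]
tcp_rot: [180.0, -0.0, 24.2]
wrist_force: [0.3, -2.0, 1.9]
opening: 0.0484
```

```bash
python3 - <<'E'
from h import *
look('w6',crop=(150,180,370,330),f=3.5)
E
```

```text
t 6.0 tcp [ 0.6522 -0.2928  0.0806] [ 1.7998e+02 -1.0000e-02  2.4160e+01] q [-24.2  27.7  21.3  83.6  -0.  131.7] F [ 0.1 -2.1  2. ] open 0.0482
cam [ 0.7237 -0.2615  0.2228] [-1.777e+01 -3.000e-02 -6.587e+01]
```

View pics/w6.png

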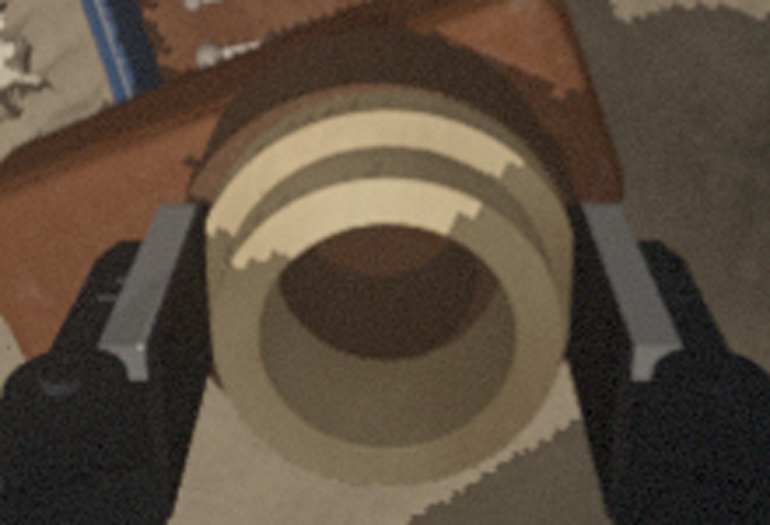

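>>> apply_moves(targets=[0,0,0.2,0,0,0,0.4,0,0,0.7,0,0,0,0.4,0,0,1.5,0,0,0,0.4,0,0,2.5,0,0,0,0.4,0,0,3.0,0,0,0,0.4])

```text
time: 6.5
ee_pos: [0.6525, -0.2927, 0.1744]
tcp_rot: [179.9, -0.1, 24.2]
wrist_force: [1.0, -0.4, -1.3]
opening: 0.0485
```

```bash
python3 - <<'E'
from h import *
look('w7')
E
```

```text
t 6.55 tcp [ 0.6529 -0.2929  0.1764] [179.76  -0.23  24.17] q [-24.2  28.2  32.6  94.    0.  131.7] F [-0.2  0.7  1.2] open 0.0484
cam [ 0.7236 -0.2612  0.3168] [-17.65  -0.14 -65.85]
```

View pics/w7.png

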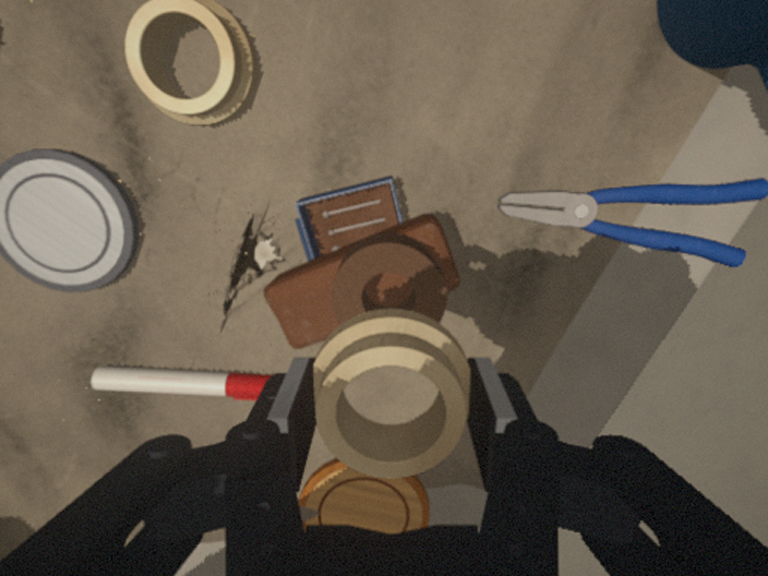

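```bash
python3 - <<'E'
from h import *
C=[pickle.load(open(n+'.pkl','rb')) for n in('w1','w2','w7')]
def T(n,l,z):
    X,e=tri([(C[i],u/1.5-.3,v/1.5-.3) for i,u,v in l]); print(n,np.round(X,4),e)
    for i,u,v in l: print('   ',np.round(atz(C[i],u/1.5-.3,v/1.5-.3,z),4))
T('disc',[(0,203.5,68.5),(1,142.5,139.5),(2,57.5,222.5)],.012)
T('wood',[(0,430,331),(1,417.5,433)],.012)
x,y=.5915,-.1035
for i,n in enumerate(['w1','w2']):
    overlay(C[i],n+'d.png',[circ(x,y,.012,.032),circ(x,y,.012,.046),circ(.4545,-.362,.012,.036),circ(.4545,-.362,.012,.052)],(0,0,400,384),2)
E
```

```text
disc [ 0.5874 -0.0927  0.0131] [[-1.2, -1.5], [0.5, 1.0], [1.3, 0.5]]
    [ 0.5864 -0.094   0.012 ]
    [ 0.5879 -0.0915  0.012 ]
    [ 0.587  -0.0909  0.012 ]
wood [ 0.4583 -0.3567  0.0186] [[-0.2, -0.0], [0.2, 0.0]]
    [ 0.456  -0.3587  0.012 ]
    [ 0.4542 -0.3587  0.012 ]
```

View pics/w2d.png

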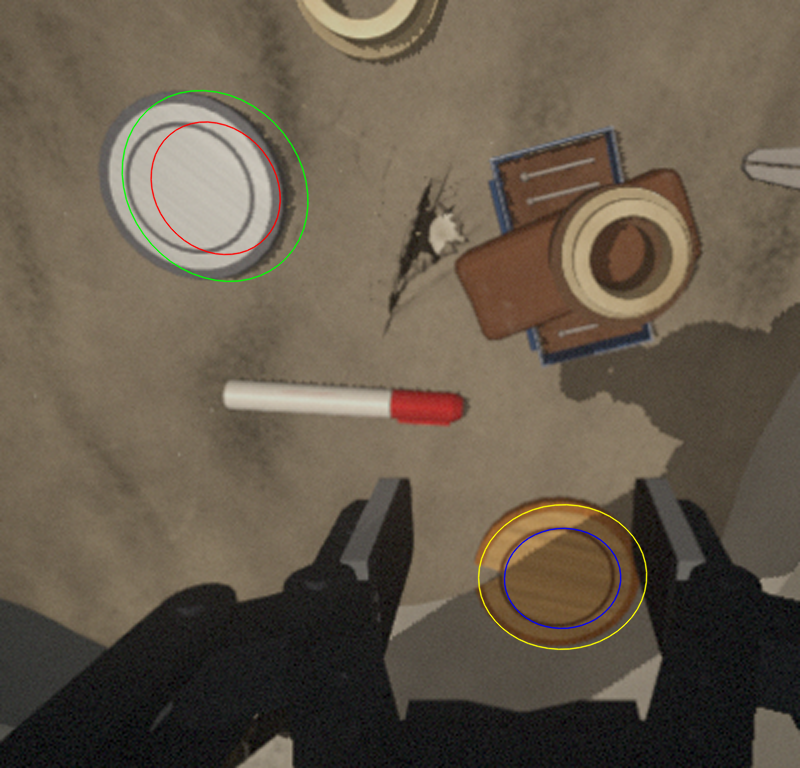

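View pics/w1d.png

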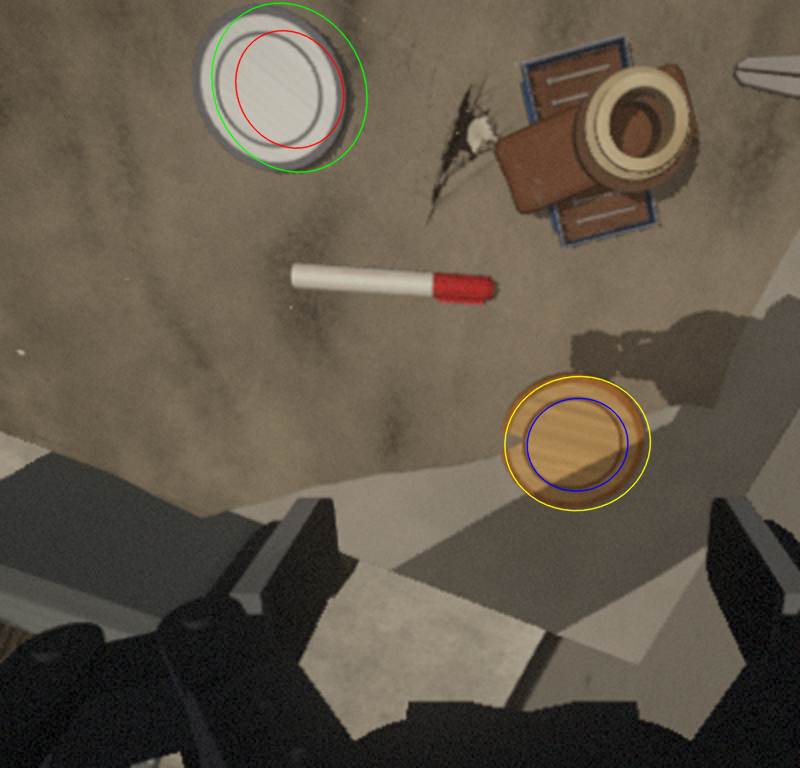

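>>> apply_moves(targets=[-0.4,1.2,0,0,0,0,0.4,-0.8,2.6,0,0,0,0,0.4,-1.3,4.0,0,0,0,0,0.4,-1.8,5.4,0,0,0,0,0.4,-2.17,6.3,0,0,0,0,0.4])

```text
time: 7.05
ee_pos: [0.5858, -0.1011, 0.1707]
tcp_rot: [-180.0, -0.0, 24.2]
wrist_force: [1.5, -0.3, -1.6]
opening: 0.0482
```

>>> apply_moves(targets=[0,0.37,0,0,0,0,0.4,0,0.37,0,0,0,0,0.4,0,0.37,-0.5,0,0,0,0.4,0,0.37,-0.5,0,0,0,0.4])

```text
time: 7.45
ee_pos: [0.5867, -0.0935, 0.1535]
tcp_rot: [-179.9, 0.1, 24.1]
wrist_force: [-0.6, 0.5, -2.3]
opening: 0.0483
```

```bash
python3 - <<'E'
from h import *
look('w8',['steel_disc_top']); c=look('s8',cam='scene',crop=(180,80,460,260),f=2.8)
E
```

```text
t 7.5 tcp [ 0.5868 -0.0936  0.1544] [-1.7995e+02  1.0000e-01  2.4110e+01] q [ -9.1  10.3   7.5  87.3  -0.  146.8] F [ 0.9  0.1 -2.2] open 0.0484
cam [ 0.6586 -0.0623  0.2955] [-17.92   0.07 -65.91]
steel_disc_top [([211.0, 125.5, 309.8, 211.1], 0.98)]
t 7.6 tcp [ 0.5872 -0.0935  0.1555] [-1.800e+02  2.000e-02  2.411e+01] q [ -9.   10.3   7.5  87.3  -0.  146.8] F [-0.3 -0.2 -1.4] open 0.0484
cam [-0.121   0.9447  0.7555] [  60.81   -0.27 -142.33]
```

View pics/w8.png

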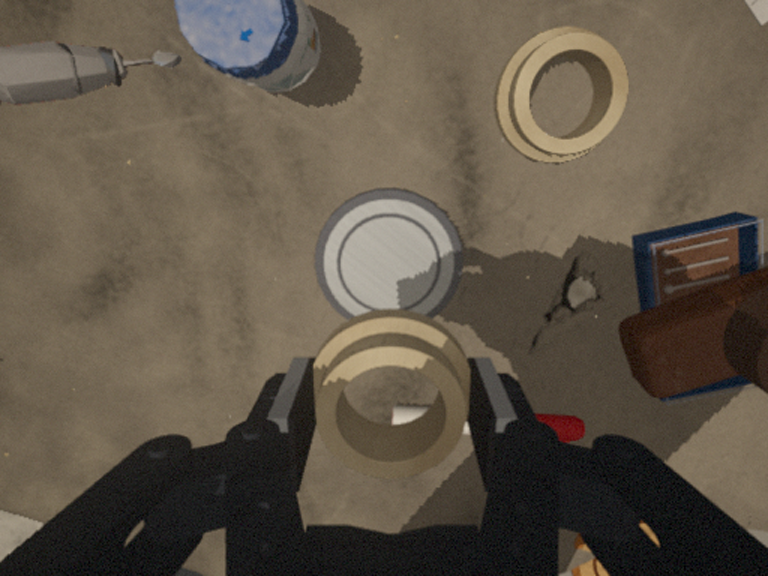

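View pics/s8.png

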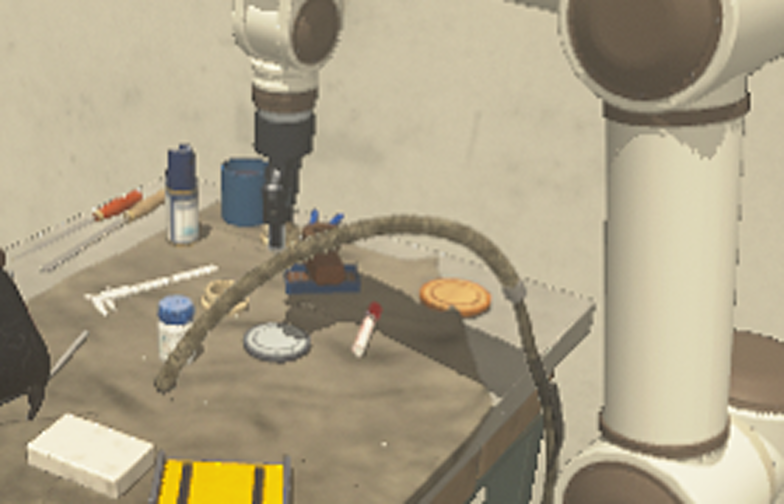

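```bash
python3 - <<'E'
from h import *
C=[pickle.load(open(n+'.pkl','rb')) for n in('w1','w2','w7','w8')]
l=[(0,203.5,68.5),(1,142.5,139.5),(2,57.5,222.5),(3,388.5,261.5)]
print(atz(C[3],388.5/1.5-.3,261.5/1.5-.3,.012))
X,e=tri([(C[i],u/1.5-.3,v/1.5-.3) for i,u,v in l]);print(X,e)
x,y=.587,-.0915
overlay(C[3],'w8d.png',[circ(x,y,.012,.032),circ(x,y,.012,.046)],(180,100,340,240),5)
E
```

```text
[ 0.58801151 -0.09133321  0.012     ]
[ 0.58717284 -0.09170808  0.01108789] [[-1.4, -1.4], [0.5, 0.8], [1.5, -0.0], [0.0, 0.7]]
```

View pics/w8d.png

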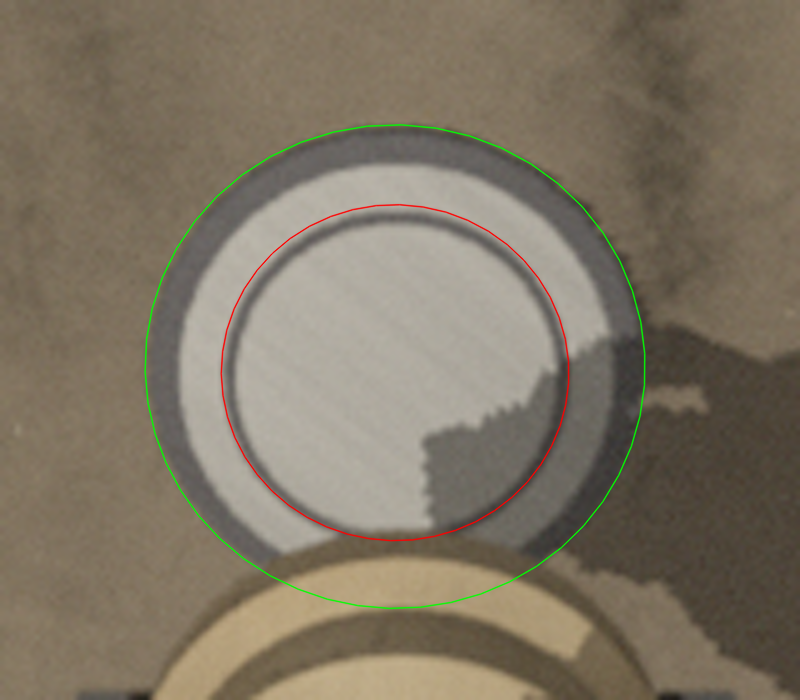

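>>> apply_moves(targets=[0,0.03,-1.2,0,0,0,0.4,0,0.03,-2.4,0,0,0,0.4,0,0.03,-3.5,0,0,0,0.4,0,0.03,-4.3,0,0,0,0.4,0,0.03,-4.6,0,0,0,0.4])

```text
time: 8.1
ee_pos: [0.5859, -0.092, 0.0151]
tcp_rot: [-179.9, 0.2, 24.1]
wrist_force: [0.0, -0.5, -1.8]
opening: 0.0487
```

>>> apply_moves(targets=[0,0,-0.1,0,0,0,0.4,0,0,-0.17,0,0,0,0.4,0,0,-0.19,0,0,0,0.4,0,0,-0.19,0,0,0,0.4])

```text
time: 8.5
ee_pos: [0.5877, -0.0919, 0.0129]
tcp_rot: [179.9, -0.1, 24.2]
wrist_force: [0.0, -0.6, -2.1]
opening: 0.0486
```

>>> apply_moves(targets=[0,0,-0.03,0,0,0,0.4,0,0,-0.03,0,0,0,0.4,0,0,-0.03,0,0,0,0.4])

```text
time: 8.8
ee_pos: [0.587, -0.0917, 0.011]
tcp_rot: [180.0, -0.0, 24.2]
wrist_force: [0.2, 0.8, -1.8]
opening: 0.0483
```

```bash
python3 - <<'E'
from h import *
look('w9',crop=(120,140,400,340),f=2.8)
E
```

```text
t 8.85 tcp [ 0.587  -0.0917  0.0109] [ 1.7999e+02 -1.0000e-02  2.4170e+01] q [ -8.9  12.4  -6.   71.5  -0.  147. ] F [-0.8 -0.4 -2.9] open 0.0483
cam [ 0.6586 -0.0604  0.1532] [-1.777e+01 -1.000e-02 -6.586e+01]
```

View pics/w9.png

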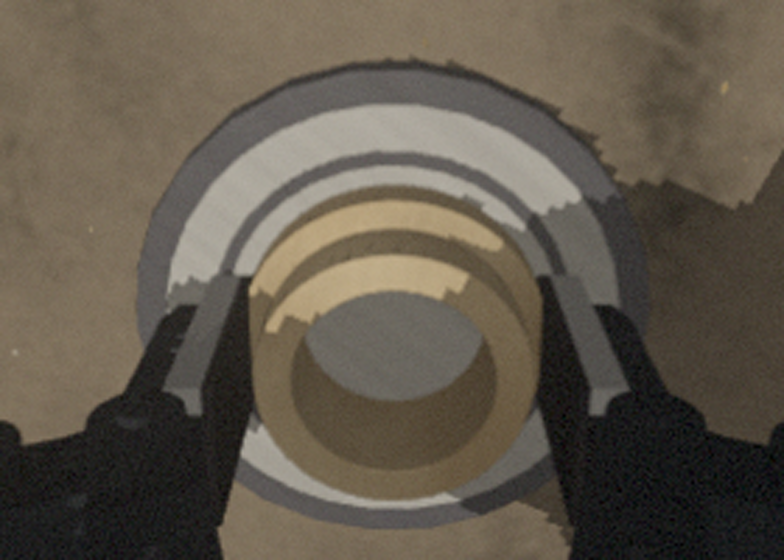

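>>> apply_moves(targets=[0,0,-0.03,0,0,0,0.4,0,0,-0.05,0,0,0,0.4,0,0,-0.05,0,0,0,0.4])

```text
time: 9.15
ee_pos: [0.5871, -0.0917, 0.0102]
tcp_rot: [180.0, -0.0, 24.2]
wrist_force: [-4.2, 0.2, 5.4]
opening: 0.0485
```

>>> apply_moves(targets=[0,0,0.03,0,0,0,0.58,0,0,0.03,0,0,0,0.65,0,0,0.03,0,0,0,0.75,0,0,0.03,0,0,0,0.8,0,0,0.03,0,0,0,0.8])

```text
time: 9.65
ee_pos: [0.587, -0.0917, 0.0102]
tcp_rot: [180.0, -0.0, 24.2]
wrist_force: [-0.2, -1.0, -0.4]
opening: 0.0681
```

>>> apply_moves(targets=[0,0,0.5,0,0,0,0.8,0,0,1.3,0,0,0,0.85,0,0,2.6,0,0,0,1,0,0,3.8,0,0,0,1,0,0,4.5,0,0,0,1])

```text
time: 10.15
ee_pos: [0.5878, -0.0918, 0.1498]
tcp_rot: [179.9, -0.2, 24.2]
wrist_force: [0.2, -0.7, -0.0]
opening: 0.0856
```

```bash
python3 - <<'E'
from h import *
look('w10',['bronze_collar_mid'])
E
```

```text
t 10.2 tcp [ 0.5886 -0.0919  0.1526] [179.76  -0.37  24.17] q [ -8.9   9.9   6.8  86.5   0.  147. ] F [-1.  -0.4  1.9] open 0.0854
cam [ 0.6587 -0.0604  0.2924] [-17.57  -0.14 -65.86]
bronze_collar_mid [([331.7, 18.8, 421.5, 114.4], 0.95), ([230.5, 151.4, 287.3, 208.8], 0.66)]
```

View pics/w10.png

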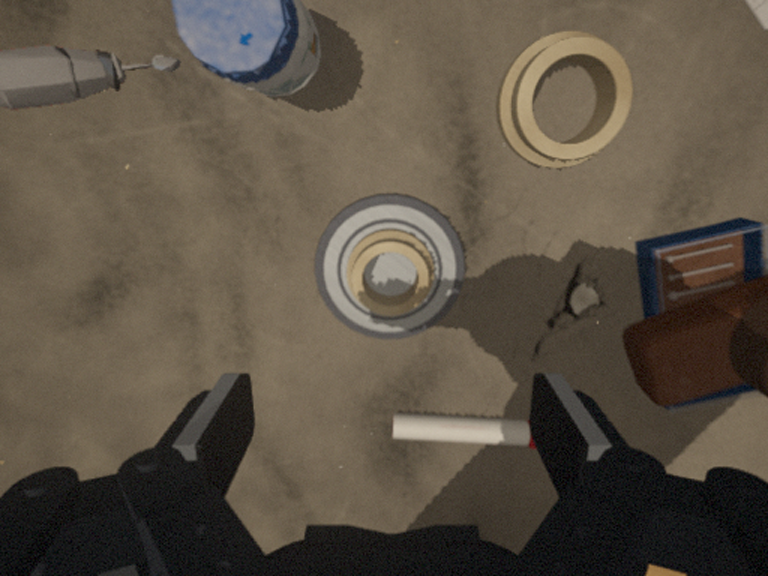

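>>> apply_moves(targets=[0.1,-1.4,0.5,0,0,0,1,0.2,-2.9,1.0,0,0,0,1,0.3,-4.4,1.5,0,0,0,1,0.4,-5.9,1.7,0,0,0,1,0.4,-5.9,1.7,0,0,0,1])

```text
time: 10.75
ee_pos: [0.5986, -0.2736, 0.196]
tcp_rot: [179.9, 0.0, 23.9]
wrist_force: [-0.8, 1.0, -0.5]
opening: 0.0855
```

```bash
python3 - <<'E'
from h import *
c=look('w11',['emery_roll_mid','wood_disc_top']);save(c,'w11c.png',(200,60,400,260),4)
E
```

```text
t 10.8 tcp [ 0.5985 -0.2713  0.1955] [-1.7997e+02  4.0000e-02  2.3960e+01] q [-24.4  19.8  23.5  93.7  -0.  131.7] F [ 0.3  0.2 -0.1] open 0.0851
cam [ 0.6703 -0.2425  0.3382] [-1.781e+01 -6.000e-02 -6.612e+01]
emery_roll_mid [([272.5, 98.9, 348.3, 174.4], 0.71)]
wood_disc_top [([233.9, 256.6, 320.0, 337.2], 0.84)]
```

View pics/w11.png

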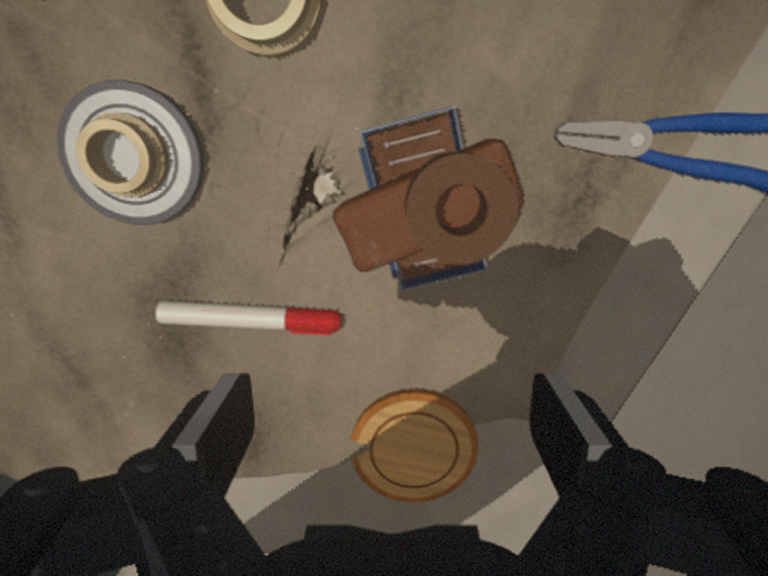

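View pics/w11c.png

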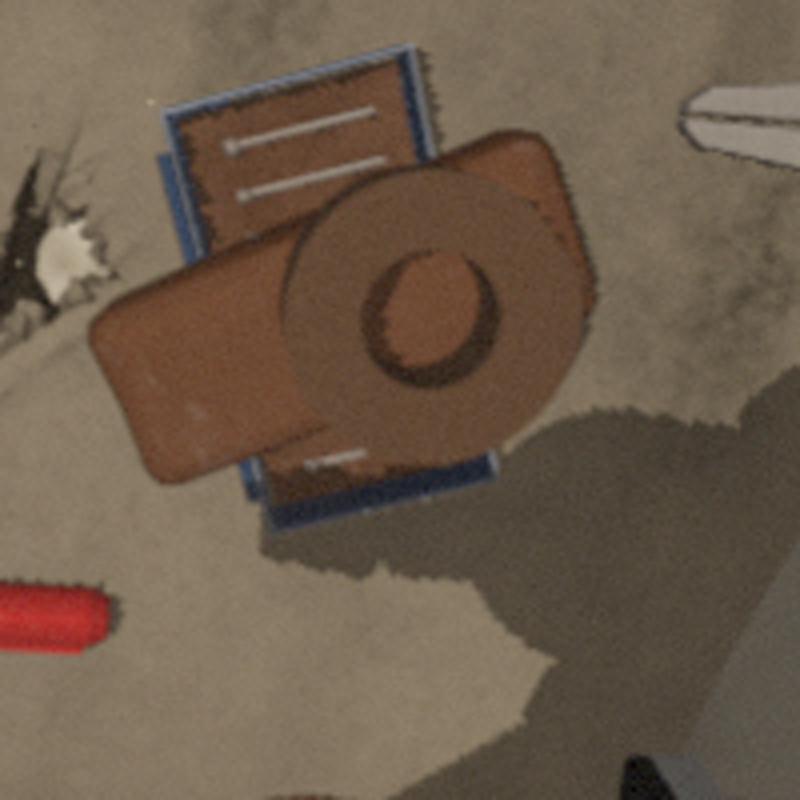

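```bash
python3 - <<'E'
from h import *
c=pickle.load(open('w11.pkl','rb'))
X=atz(c,308.75-.5,139.25-.5,.082);print(X)
B=rect(.6395,-.2765,.057,.111,.046,-44)
overlay(c,'w11o.png',[circ(X[0],X[1],.082,.03),B,rect(.6385,-.2827,.024,.110,.062,38.5)],(200,60,400,260),4)
c=pickle.load(open('w3.pkl','rb'))
overlay(c,'w3o.png',[circ(X[0],X[1],.082,.03),B,rect(.6385,-.2827,.024,.110,.062,38.5)],(140,100,340,280),4)
E
```

```text
[ 0.64994185 -0.29338136  0.082     ]
```

View pics/w11o.png

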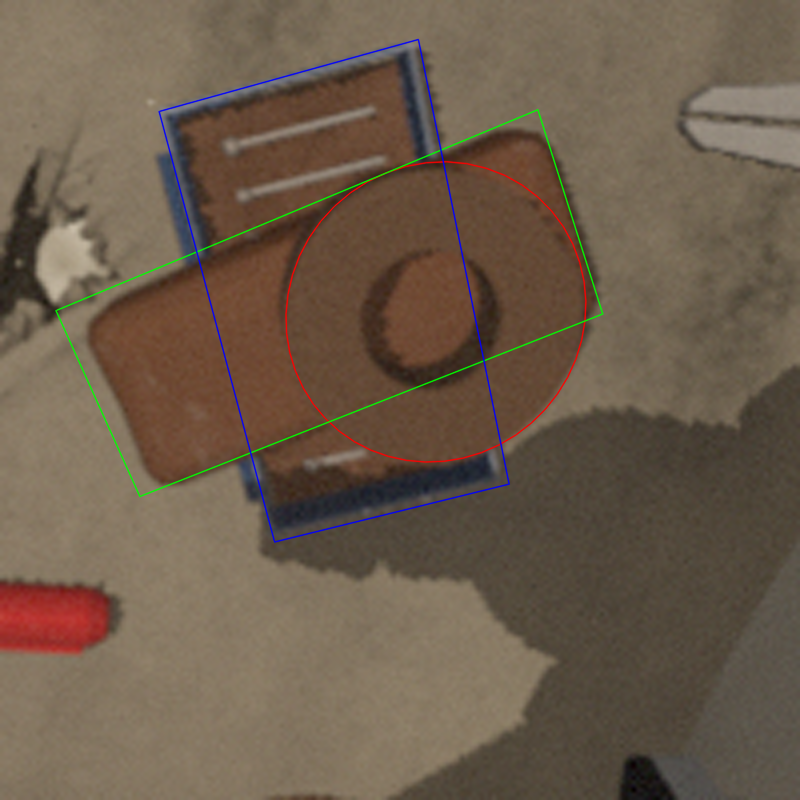

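View pics/w3o.png

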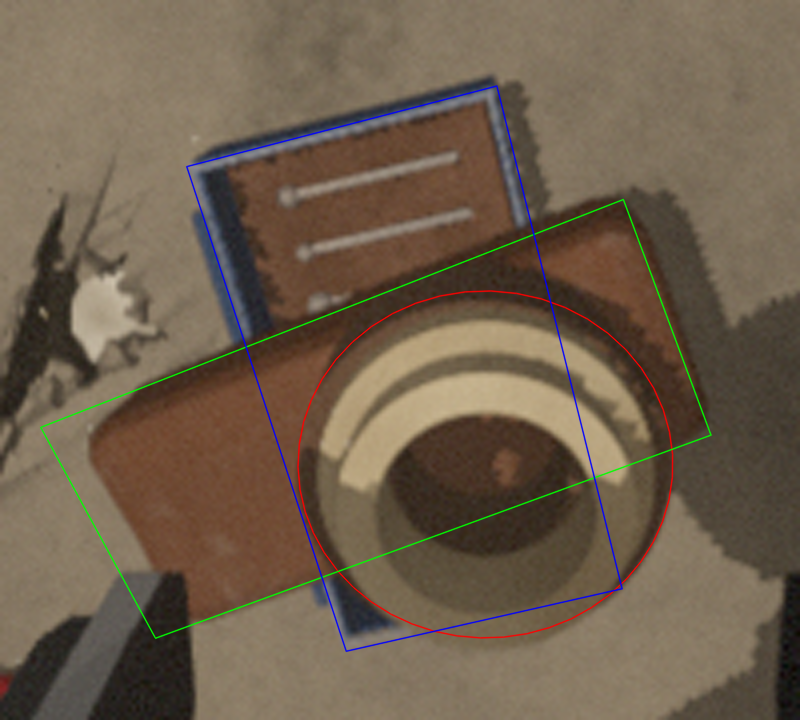

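>>> apply_moves(targets=[0.85,-0.42,-0.8,0,0,0,1,1.69,-0.83,-1.6,0,0,0,1,1.69,-0.83,-2.4,0,0,0,1,1.69,-0.83,-2.6,0,0,0,1,1.69,-0.83,-2.6,0,0,0,1])

```text
time: 11.4
ee_pos: [0.6491, -0.2921, 0.1174]
tcp_rot: [-179.9, 0.1, 24.2]
wrist_force: [-0.4, 0.1, 0.9]
opening: 0.0852
```

```bash
python3 - <<'E'
from h import *
c=look('w12')
E
```

```text
t 11.45 tcp [ 0.6495 -0.2925  0.1192] [ 1.800e+02 -1.000e-02  2.423e+01] q [-24.2  27.3  24.9  87.7   0.  131.5] F [-0.3  0.4  1.4] open 0.0853
cam [ 0.7209 -0.2608  0.2595] [-17.87   0.1  -65.78]
```

View pics/w12.png

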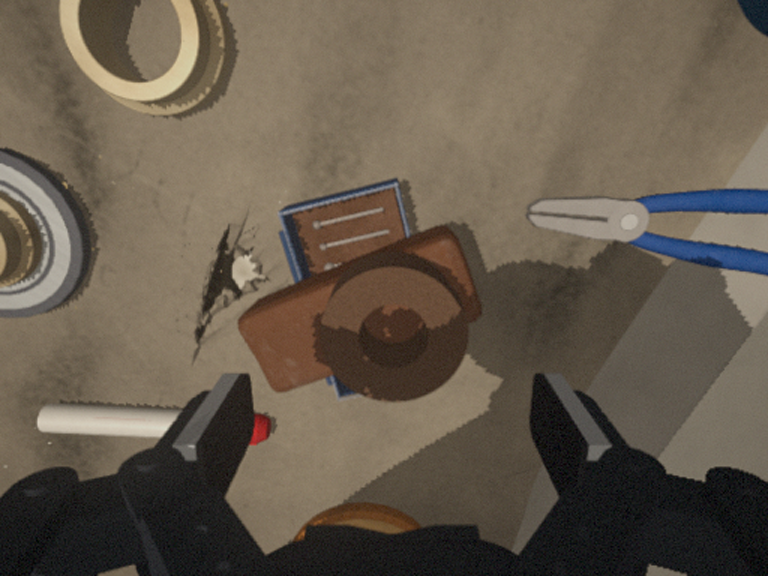

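```bash
python3 - <<'E'
from h import *
c=pickle.load(open('w12.pkl','rb'))
overlay(c,'w12o.png',[circ(.6498,-.2935,.082,.03)],(180,150,340,290),5)
E
```

```text
(no output)
```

View pics/w12o.png

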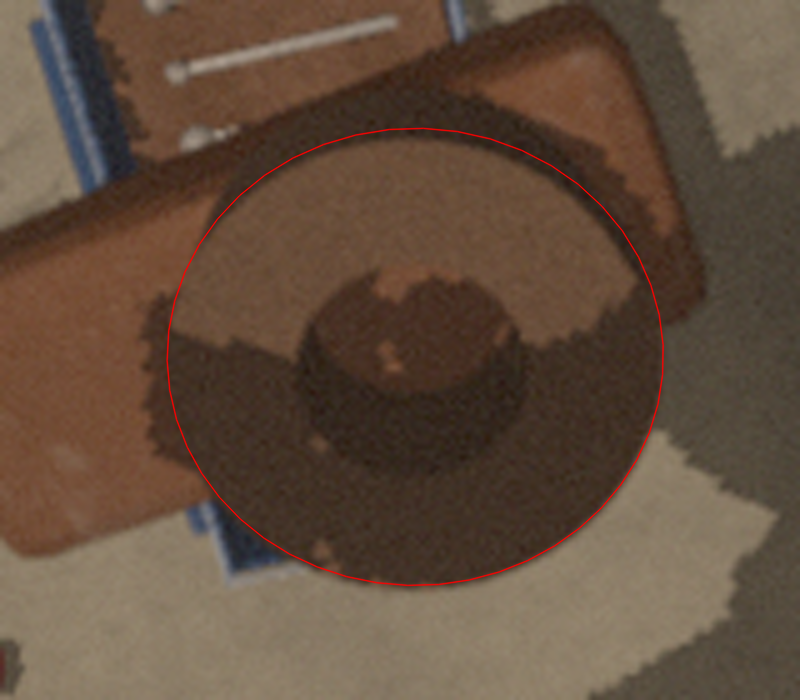

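>>> apply_moves(targets=[0,0,-0.8,0,0,0,1,0,0,-1.5,0,0,0,1,0,0,-2.0,0,0,0,1,0,0,-2.1,0,0,0,0.9,0,0,-2.1,0,0,0,0.6])

```text
time: 11.95
ee_pos: [0.6498, -0.2935, 0.0561]
tcp_rot: [180.0, -0.0, 24.2]
wrist_force: [-0.4, -0.6, 0.8]
opening: 0.0642
```

>>> apply_moves(targets=[0,0,0,0,0,0,0.5,0,0,0,0,0,0,0.5,0,0,0,0,0,0,0.5,0,0,0,0,0,0,0.5])

```text
time: 12.35
ee_pos: [0.6503, -0.2939, 0.0569]
tcp_rot: [179.9, -0.1, 24.2]
wrist_force: [0.1, 0.3, 5.7]
opening: 0.0587
```

>>> apply_moves(targets=[0,0,0.2,0,0,0,0.5,0,0,0.7,0,0,0,0.5,0,0,1.5,0,0,0,0.5,0,0,2.5,0,0,0,0.5,0,0,3.2,0,0,0,0.5])

```text
time: 12.85
ee_pos: [0.6499, -0.2937, 0.1545]
tcp_rot: [179.9, -0.1, 24.2]
wrist_force: [1.0, -0.2, -1.2]
opening: 0.0587
```

```bash
python3 - <<'E'
from h import *
c=look('w13',['wood_disc_top'])
E
```

```text
t 12.9 tcp [ 0.6507 -0.2941  0.1582] [179.72  -0.25  24.17] q [-24.3  27.5  29.6  91.7  -0.  131.5] F [-0.8 -0.7  1.9] open 0.0584
cam [ 0.7212 -0.2623  0.2969] [-17.7   -0.1  -65.86]
wood_disc_top [([195.4, 321.1, 288.5, 355.0], 0.71)]
```

View pics/w13.png

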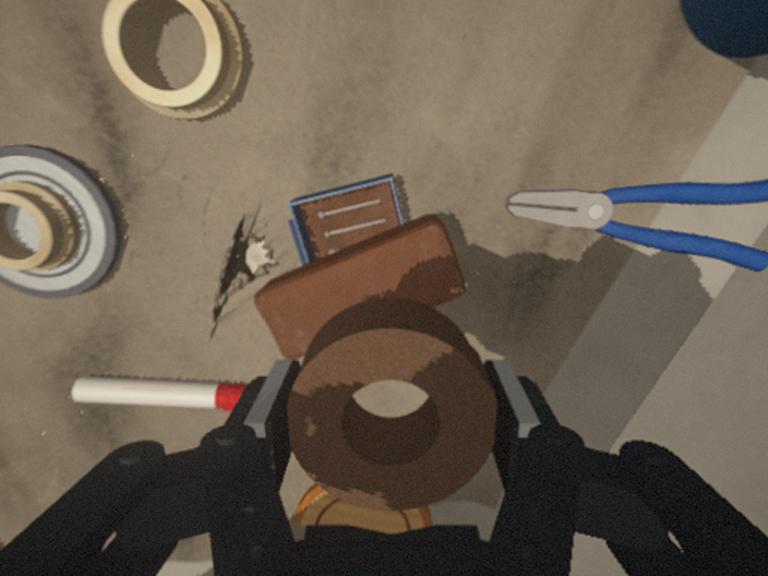

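>>> apply_moves(targets=[-1.2,-0.4,0.1,0,0,0,0.5,-2.6,-0.87,0.2,0,0,0,0.5,-4.0,-1.34,0.2,0,0,0,0.5,-5.4,-1.8,0.2,0,0,0,0.5,-6.2,-2.1,0.2,0,0,0,0.5])

```text
time: 13.45
ee_pos: [0.4608, -0.357, 0.157]
tcp_rot: [-180.0, 0.0, 24.1]
wrist_force: [0.8, -0.5, -1.2]
opening: 0.0588
```

>>> apply_moves(targets=[-0.27,-0.07,0,0,0,0,0.5,-0.27,-0.07,0,0,0,0,0.5,-0.27,-0.07,0,0,0,0,0.5])

```text
time: 13.75
ee_pos: [0.4563, -0.3584, 0.1569]
tcp_rot: [-180.0, -0.0, 24.2]
wrist_force: [-0.4, -1.0, -1.3]
opening: 0.0584
```

```bash
python3 - <<'E'
from h import *
c=look('w14',['wood_disc_top'])
x,y=.4555,-.359
overlay(c,'w14o.png',[circ(x,y,.012,.036),circ(x,y,.012,.052)],(160,90,360,250),4)
E
```

```text
t 13.8 tcp [ 0.4565 -0.3583  0.1569] [-1.7999e+02 -1.0000e-02  2.4210e+01] q [-38.1   8.3   5.4  87.2   0.  117.7] F [ 0.2 -0.1 -0.3] open 0.0584
cam [ 0.5278 -0.3272  0.2992] [-1.777e+01  1.000e-02 -6.585e+01]
wood_disc_top [([204.8, 119.0, 315.0, 210.9], 0.89)]
```

View pics/w14o.png

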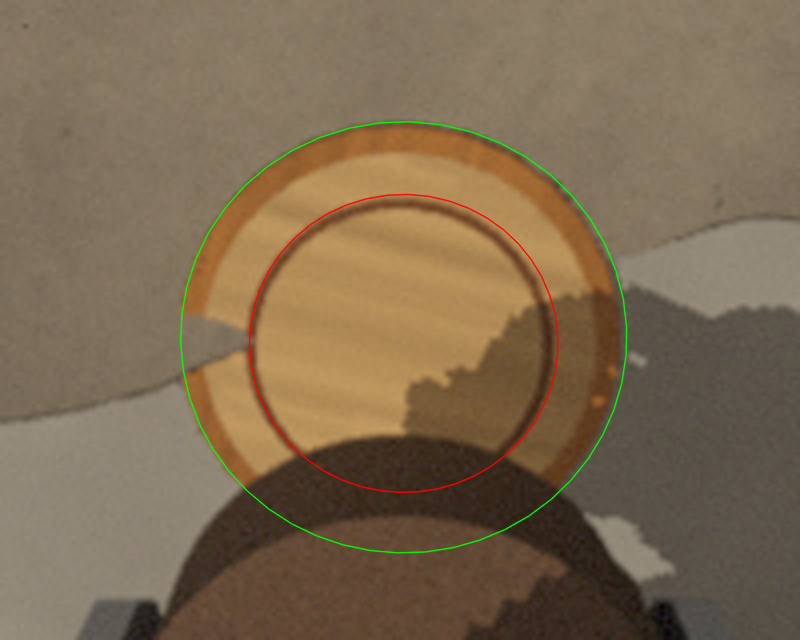

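View pics/w14.png

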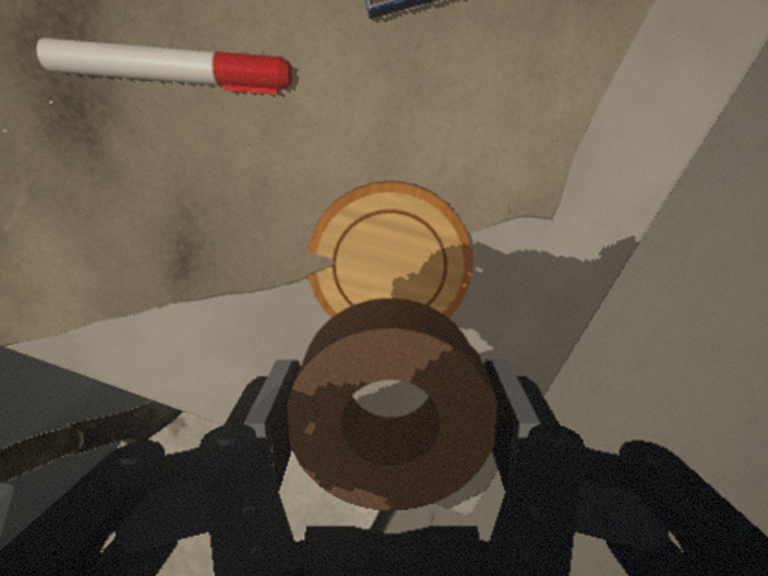

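>>> apply_moves(targets=[0,0.02,-1.2,0,0,0,0.5,0,0.02,-2.4,0,0,0,0.5,0,0.02,-3.5,0,0,0,0.5,0,0.02,-4.3,0,0,0,0.5,0,0.02,-4.65,0,0,0,0.5])

```text
time: 14.35
ee_pos: [0.4553, -0.3567, 0.0146]
tcp_rot: [-179.8, 0.1, 24.2]
wrist_force: [0.8, -0.3, -1.4]
opening: 0.0583
```

>>> apply_moves(targets=[0,0,-0.08,0,0,0,0.5,0,0,-0.12,0,0,0,0.5,0,0,-0.17,0,0,0,0.5,0,0,-0.17,0,0,0,0.5])

```text
time: 14.75
ee_pos: [0.4561, -0.3585, 0.0137]
tcp_rot: [179.9, -0.0, 24.2]
wrist_force: [-0.2, 0.4, -0.1]
opening: 0.0585
```

>>> apply_moves(targets=[0,0,-0.03,0,0,0,0.5,0,0,-0.06,0,0,0,0.5,0,0,-0.06,0,0,0,0.5])

```text
time: 15.05
ee_pos: [0.4558, -0.3584, 0.0115]
tcp_rot: [179.9, -0.0, 24.2]
wrist_force: [-0.6, 0.9, 5.4]
opening: 0.0587
```

Contact on the wooden disc; release and back off.

>>> apply_moves(targets=[0,0,0.03,0,0,0,0.72,0,0,0.03,0,0,0,0.8,0,0,0.03,0,0,0,0.9,0,0,0.03,0,0,0,1,0,0,0.03,0,0,0,1])

```text
time: 15.55
ee_pos: [0.4555, -0.3581, 0.0116]
tcp_rot: [-180.0, 0.0, 24.2]
wrist_force: [0.6, -0.2, -1.1]
opening: 0.0851
```

>>> apply_moves(targets=[0,0,0.5,0,0,0,1,0,0,1.5,0,0,0,1,0,0,3.0,0,0,0,1,0,0,4.5,0,0,0,1,0,0,5.0,0,0,0,1])

```text
time: 16.05
ee_pos: [0.4567, -0.359, 0.1682]
tcp_rot: [179.6, -0.2, 24.2]
wrist_force: [0.8, 0.1, 0.7]
opening: 0.0854
```

```bash
python3 - <<'E'
from h import *
c=look('w15',['emery_roll_mid'])
overlay(c,'w15o.png',[circ(.4553,-.3582,.037,.03),circ(.4551,-.3582,.012,.052)],(160,90,360,250),4)
E
```

```text
t 16.1 tcp [ 0.4569 -0.3592  0.1685] [179.59  -0.22  24.17] q [-38.2   8.    6.4  88.    0.  117.7] F [-1.6  0.3  2.3] open 0.0855
cam [ 0.5274 -0.327   0.3107] [-17.59  -0.38 -65.86]
emery_roll_mid [([225.0, 145.6, 292.5, 212.2], 0.78), ([32.8, 28.2, 193.5, 66.3], 0.4)]
```

View pics/w15o.png

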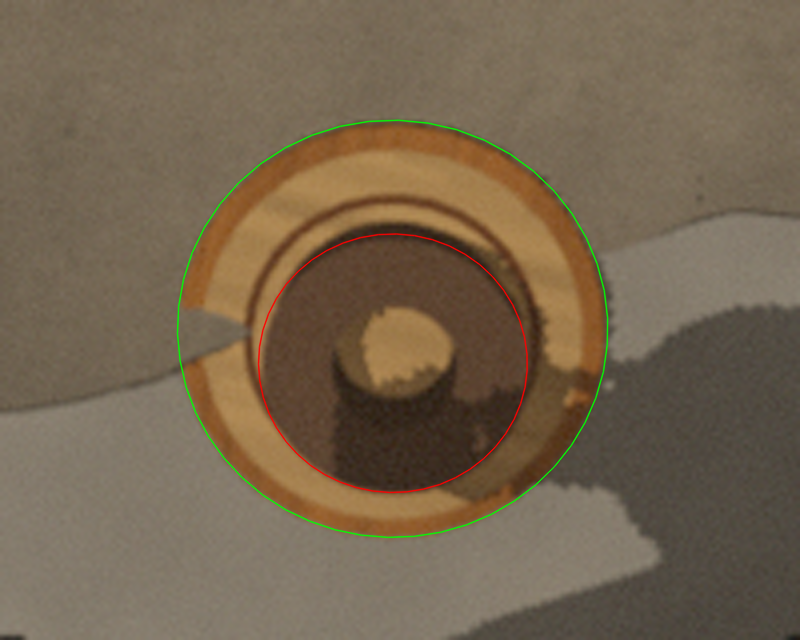

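>>> apply_moves(targets=[1.2,0.6,0.5,0,0,1.3,1,2.4,1.2,1.0,0,0,2.6,1,3.6,1.8,1.4,0,0,3.9,1,4.6,2.4,1.4,0,0,5.2,1,5.4,2.8,1.4,0,0,6.5,1])

```text
time: 16.65
ee_pos: [0.619, -0.2725, 0.2023]
tcp_rot: [-179.9, -0.0, 63.6]
wrist_force: [0.1, 0.4, -0.3]
opening: 0.0853
```

>>> apply_moves(targets=[0.2,0.1,0,0,0,1.3,1,0.4,0.2,0,0,0,2.6,1,0.4,0.3,0,0,0,3.9,1,0.4,0.3,0,0,0,5.2,1,0.4,0.3,0,0,0,6.5,1])

```text
time: 17.15
ee_pos: [0.6293, -0.2647, 0.2019]
tcp_rot: [-179.9, -0.1, 102.5]
wrist_force: [0.3, -0.1, 0.2]
opening: 0.085
```

>>> apply_moves(targets=[0,0,0,0,0,1.3,1,0,0,0,0,0,2.6,1,0,0,0,0,0,3.9,1,0,0,0,0,0,5.2,1,0,0,0,0,0,5.8,1])

```text
time: 17.65
ee_pos: [0.6292, -0.2649, 0.202]
tcp_rot: [-180.0, -0.1, 137.3]
wrist_force: [-0.3, 0.0, -0.9]
opening: 0.0852
```

```bash
python3 - <<'E'
from h import *
c=look('w16',['polish_bar_mid','burr_box_mid'])
E
```

```text
t 17.7 tcp [ 0.6291 -0.265   0.202 ] [-1.7995e+02 -1.3000e-01  1.3735e+02] q [-22.8  24.   29.8  95.9  -0.   19.8] F [0.6 0.3 0. ] open 0.0854
cam [ 0.5724 -0.2127  0.3444] [-17.62   0.07  47.23]
polish_bar_mid [([233.3, 131.1, 277.6, 242.0], 0.81)]
burr_box_mid [([201.5, 144.3, 312.7, 219.0], 0.62)]
```

View pics/w16.png

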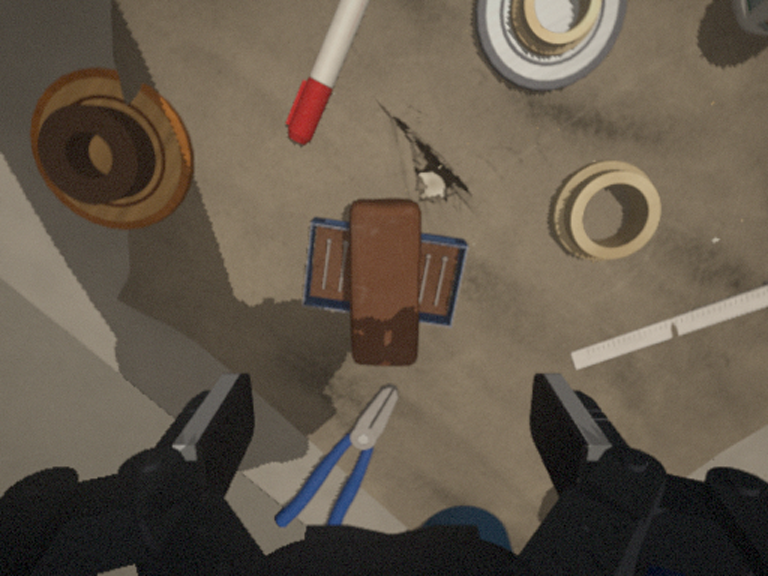

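```bash
python3 - <<'E'
from h import *
c=pickle.load(open('w16.pkl','rb'))
overlay(c,'w16o.png',[rect(.6395,-.2765,.057,.107,.046,-43),rect(.6395,-.2765,.024,.111,.046,-43),rect(.6385,-.2827,.024,.110,.062,38.5)],(180,110,340,260),5)
E
```

```text
(no output)
```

View pics/w16o.png

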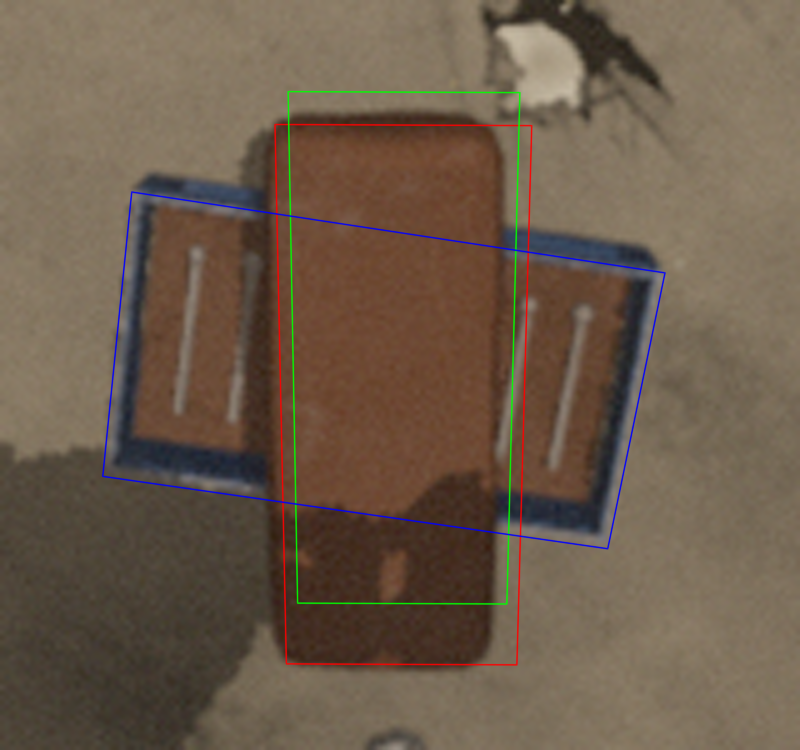

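>>> apply_moves(targets=[0.28,-0.46,-1.2,0,0,0,1,0.28,-0.46,-2.4,0,0,0,1,0.28,-0.46,-3.5,0,0,0,1,0.28,-0.46,-3.6,0,0,0,1,0.28,-0.46,-3.6,0,0,0,1])

```text
time: 18.3
ee_pos: [0.6374, -0.2786, 0.0953]
tcp_rot: [-180.0, -0.1, 136.9]
wrist_force: [0.2, -0.9, -0.6]
opening: 0.0855
```

```bash
python3 - <<'E'
from h import *
c=look('w17')
overlay(c,'w17o.png',[rect(.6374,-.2788,.057,.107,.046,-43),rect(.6374,-.2788,.057,.107,.042,-43),rect(.6385,-.2827,.024,.110,.062,38.5)],(130,110,390,300),3)
E
```

```text
t 18.35 tcp [ 0.6382 -0.279   0.097 ] [1.7998e+02 5.0000e-02 1.3692e+02] q [-23.6  24.8  19.2  84.3   0.   19.5] F [-0.3  0.   0.5] open 0.0851
cam [ 0.5809 -0.226   0.2376] [-17.65   0.06  46.87]
```

View pics/w17o.png

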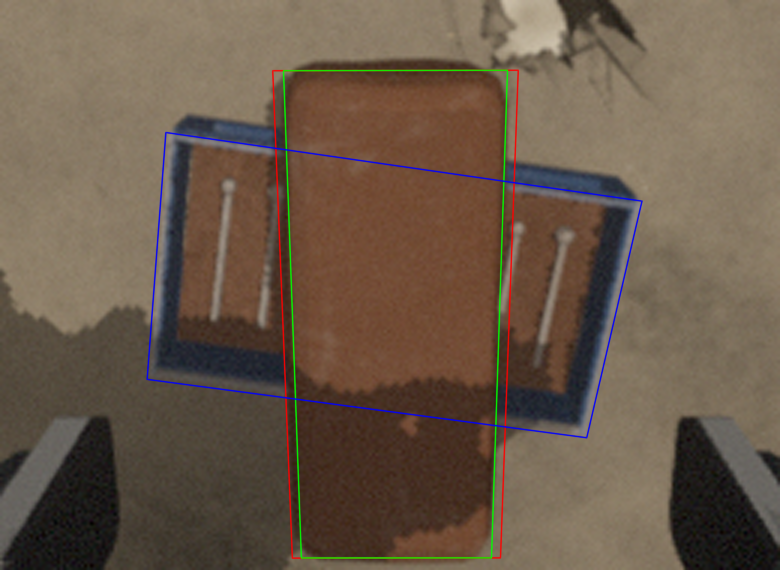

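>>> apply_moves(targets=[0,0,-0.8,0,0,0,1,0,0,-1.6,0,0,0,1,0,0,-2.1,0,0,0,1,0,0,-2.27,0,0,0,1,0,0,-2.27,0,0,0,0.6])

```text
time: 18.85
ee_pos: [0.6382, -0.279, 0.0282]
tcp_rot: [180.0, 0.0, 137.0]
wrist_force: [-0.4, -0.3, -0.0]
opening: 0.0734
```

>>> apply_moves(targets=[0,0,0,0,0,0,0.4,0,0,0,0,0,0,0.35,0,0,0,0,0,0,0.3,0,0,0,0,0,0,0.3,0,0,0,0,0,0,0.3])

```text
time: 19.35
ee_pos: [0.6388, -0.2792, 0.0294]
tcp_rot: [180.0, 0.1, 137.0]
wrist_force: [-0.3, 1.1, 6.9]
opening: 0.0453
```

```bash
python3 - <<'E'
from h import *
c=look('w18')
E
```

```text
t 19.4 tcp [ 0.6388 -0.2792  0.0294] [1.7995e+02 1.4000e-01 1.3697e+02] q [-23.6  25.7  12.9  77.   -0.   19.4] F [0.  0.8 7. ] open 0.0454
cam [ 0.5816 -0.2264  0.1714] [-1.789e+01 -2.000e-02  4.694e+01]
```

View pics/w18.png

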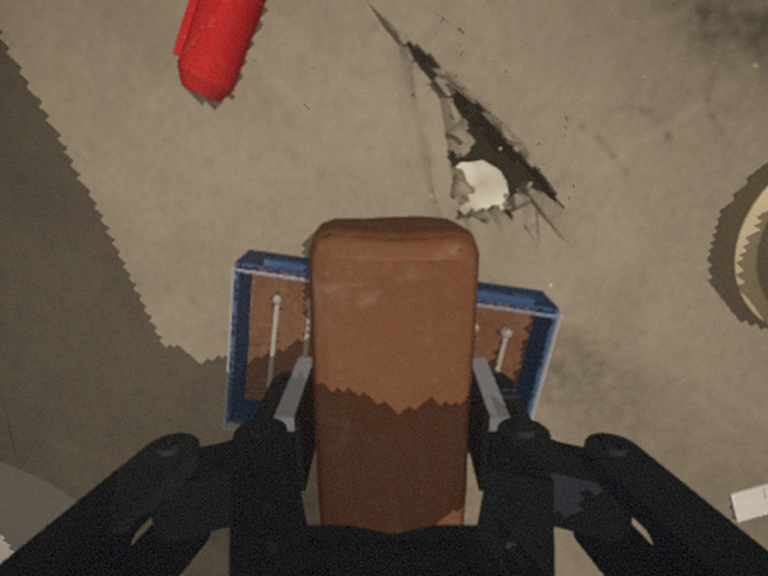

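>>> apply_moves(targets=[0,0,0.2,0,0,0,0.3,0,0,0.8,0,0,0,0.3,0,0,1.8,0,0,0,0.3,-0.3,0,3.0,0,0,0,0.3,-0.8,0,4.2,0,0,0,0.3], newtons=60)

```text
time: 19.9
ee_pos: [0.6136, -0.2786, 0.154]
tcp_rot: [-180.0, -0.1, 137.0]
wrist_force: [-0.3, -0.8, -3.0]
opening: 0.0448
```

```bash
python3 - <<'E'
from h import *
c=look('w19')
E
```

```text
t 19.95 tcp [ 0.6131 -0.2795  0.1621] [179.91   0.34 136.95] q [-24.5  21.3  21.8  90.1  -0.   18.6] F [ 0.3 -1.1  4.3] open 0.045
cam [ 0.557  -0.226   0.2964] [-17.66   0.05  46.97]
```

View pics/w19.png

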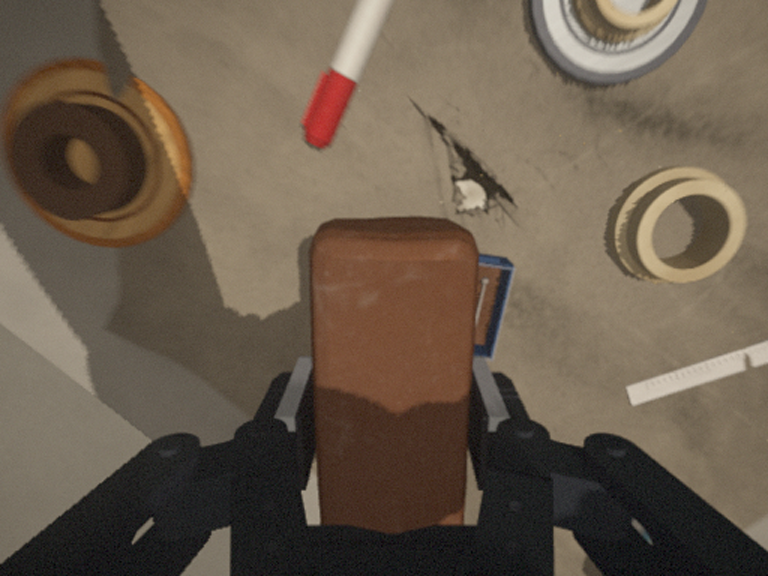

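>>> apply_moves(targets=[-0.5,0.2,1.1,0,0,0,0.3,-1.0,0.5,2.3,0,0,0,0.3,-1.6,0.8,3.5,0,0,0,0.3,-2.2,1.0,4.7,0,0,0,0.3,-2.8,1.3,5.9,0,0,0,0.3])

```text
time: 20.45
ee_pos: [0.5289, -0.2396, 0.3319]
tcp_rot: [-180.0, -0.0, 137.0]
wrist_force: [1.0, -1.7, -3.6]
opening: 0.045
```

>>> apply_moves(targets=[0,0.8,0,0,0,1.2,0.3,0,2.1,0,0,0,2.4,0.3,0,3.5,0,0,0,3.6,0.3,0,4.9,0,0,0,4.8,0.3,0,6.3,0,0,0,6.0,0.3])

```text
time: 20.95
ee_pos: [0.5295, -0.0494, 0.3306]
tcp_rot: [180.0, -0.0, 173.2]
wrist_force: [1.1, -0.3, -2.9]
opening: 0.045
```

>>> apply_moves(targets=[-0.2,1.4,0,0,0,0.5,0.3,-0.4,2.8,0,0,0,1.0,0.3,-0.6,4.2,0,0,0,1,0.3,-0.8,5.6,0,0,0,1,0.3,-1.0,7.0,0,0,0,1,0.3])

```text
time: 21.45
ee_pos: [0.4992, 0.1607, 0.3306]
tcp_rot: [-180.0, -0.0, 179.0]
wrist_force: [0.6, -1.2, -3.1]
opening: 0.0447
```

>>> apply_moves(targets=[-0.3,1.3,0,0,0,0,0.3,-0.6,2.6,0,0,0,0,0.3,-0.9,3.9,0,0,0,0,0.3,-1.0,4.6,0,0,0,0,0.3,-1.0,4.9,0,0,0,0,0.3])

```text
time: 21.95
ee_pos: [0.4692, 0.308, 0.3302]
tcp_rot: [-180.0, -0.0, 179.1]
wrist_force: [-0.5, -0.5, -4.1]
opening: 0.0448
```

```bash
python3 - <<'E'
from h import *
c=look('w20',['red_rack_top','yellow_rack_top'])
E
```

```text
t 22.0 tcp [0.4696 0.3081 0.3299] [-1.7999e+02 -5.0000e-02  1.7909e+02] q [ 33.3  10.5  27.5 107.    0.   34.2] F [-1.  -0.2 -3. ] open 0.0449
cam [0.3915 0.3086 0.4725] [-1.769e+01  3.000e-02  8.908e+01]
red_rack_top [([285.7, 91.4, 341.4, 195.4], 0.91)]
yellow_rack_top [([128.5, 69.5, 232.3, 191.5], 0.62)]
```

View pics/w20.png

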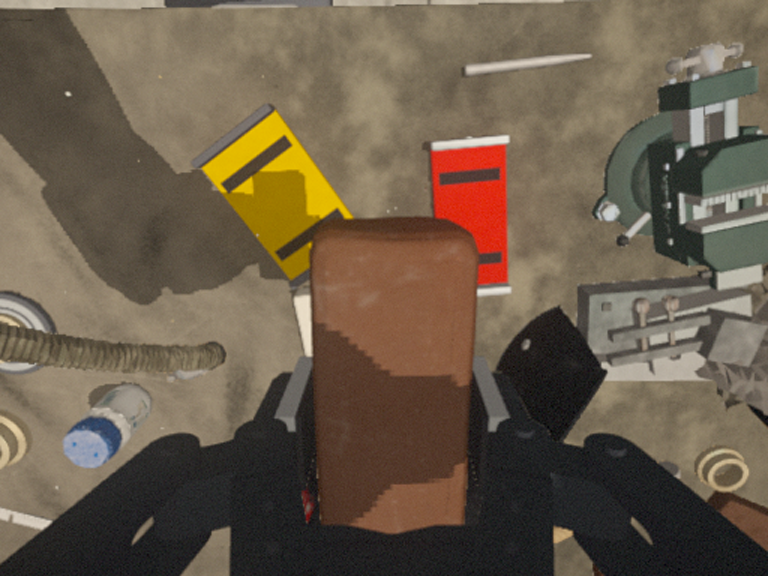

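```bash
cat > rk.py <<'E'
from h import *
import sys
c=pickle.load(open(sys.argv[1]+'.pkl','rb')); x,y,a=map(float,sys.argv[2:5]); crop=tuple(map(int,sys.argv[5].split(','))); f=float(sys.argv[6])
L,W=(.151,.070) if sys.argv[7]=='r' else (.150,.090); 
G=.135 if sys.argv[7]=='r' else .134
overlay(c,sys.argv[1]+'r.png',[rect(x,y,.010,L,W,a),rect(x,y,.024,L,W,a),rect(x,y,.024,G,W,a)],crop,f)
E
python3 - <<'E'
from h import *
c=pickle.load(open('w20.pkl','rb'))
for p in [(430,142),(508,137),(510,292)]: print(np.round(atz(c,p[0]/1.5-.3,p[1]/1.5-.3,.024),4))
for p in [(193,164),(270,105),(355,215)]: print('y',np.round(atz(c,p[0]/1.5-.3,p[1]/1.5-.3,.024),4))
E
python3 rk.py w20 .466 .379 0 270,70,360,220 5 r
```

```text
[0.4001 0.3426 0.024 ]
[0.3971 0.4122 0.024 ]
[0.5433 0.4228 0.024 ]
y [0.4162 0.1278 0.024 ]
y [0.3671 0.2022 0.024 ]
y [0.4645 0.2727 0.024 ]
```

View pics/w20r.png

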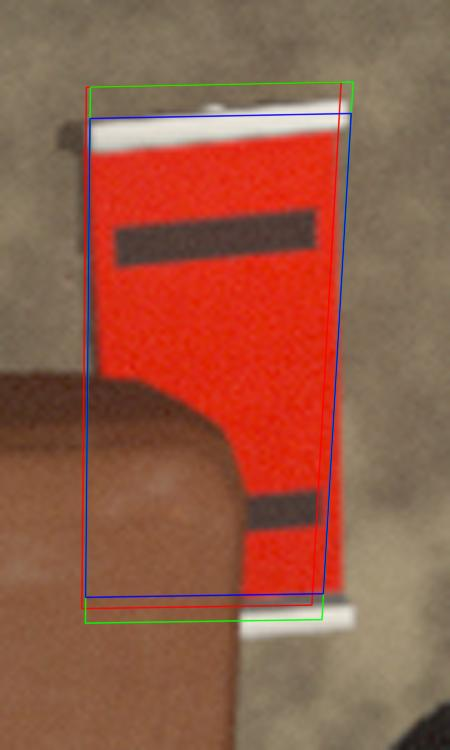

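```bash
python3 rk.py w20 .4725 .382 4 270,70,360,220 5 r
```

```text
(no output)
```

View pics/w20r.png

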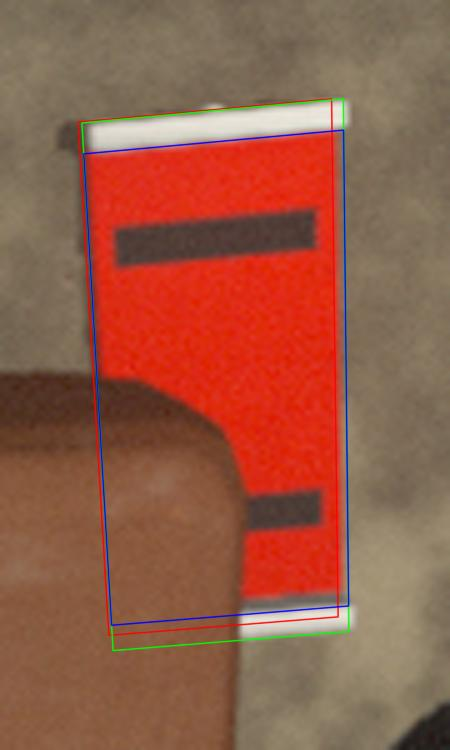

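>>> apply_moves(targets=[0,0.3,-0.9,0,0,0.4,0.3,0,0.6,-2.0,0,0,0.8,0.3,0,0.6,-3.1,0,0,0.8,0.3,0,0.6,-3.8,0,0,0.8,0.3,0,0.6,-3.8,0,0,0.8,0.3])

```text
time: 22.6
ee_pos: [0.4694, 0.322, 0.2136]
tcp_rot: [-179.8, -0.2, -176.3]
wrist_force: [-0.1, -0.3, -3.5]
opening: 0.0449
```

```bash
python3 - <<'E'
from h import *
c=look('w21',['red_rack_top'])
E
python3 rk.py w21 .4725 .382 4 200,30,420,270 3 r
```

```text
t 22.65 tcp [0.4699 0.3225 0.216 ] [-1.7993e+02 -1.0000e-01 -1.7632e+02] q [34.5  7.6 11.2 93.7 -0.  30.8] F [-0.8  0.9 -1.5] open 0.0451
cam [0.3923 0.3168 0.3562] [-17.5    0.17  93.65]
red_rack_top [([282.6, 99.8, 356.5, 235.2], 0.85)]
```

View pics/w21r.png

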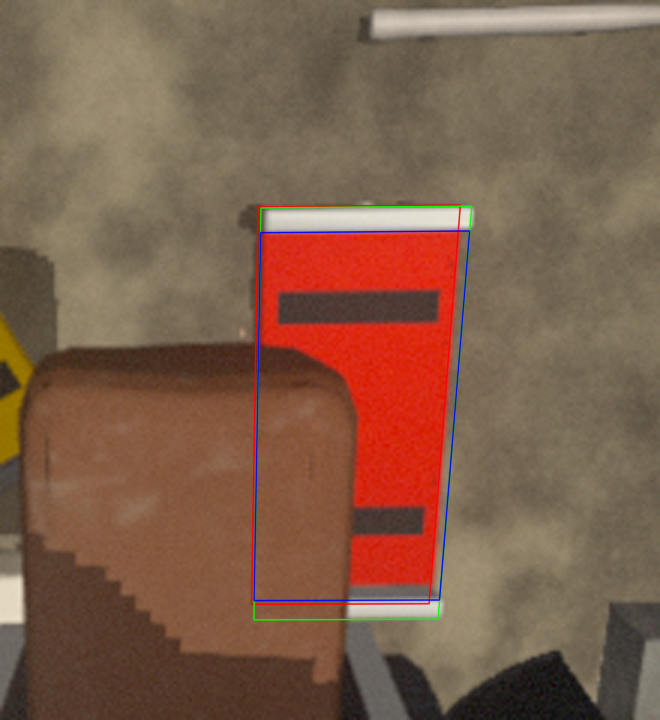

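```bash
python3 - <<'E'
from h import *
c=pickle.load(open('w18.pkl','rb'))
for p,z in [((390,239),.057),((390,222),.045),((390,218),.035)]:
    X=atz(c,p[0]/1.5-.3,p[1]/1.5-.3,z); d=X[:2]-[.6388,-.2792]; a=np.radians(136.97); print(np.round(X,4),'along',d@[np.cos(a),np.sin(a)],'lat',d@[-np.sin(a),np.cos(a)])
c=pickle.load(open('w17.pkl','rb'))
for v in (66,70,558): 
    X=atz(c,130+395/3,110+v/3,.057); d=X[:2]-[.6388,-.2792];print(d@[np.cos(a),np.sin(a)],d@[-np.sin(a),np.cos(a)])
E
```

```text
[ 0.5997 -0.2438  0.057 ] along 0.052763374135362515 lat 0.0008369941246833017
[ 0.5982 -0.2425  0.045 ] along 0.0547470255518496 lat 0.0008694758748491832
[ 0.5987 -0.243   0.035 ] along 0.054076269967604236 lat 0.0009004301088199857
0.05526821721774328 0.000401256911009322
0.054524988849940274 0.0004019204560485098
-0.052755940065819566 0.0005010539427583547
```

>>> apply_moves(targets=[0.1,0.6,-0.3,0,0,0.05,0.3,0.1,1.4,-0.8,0,0,0.05,0.3,0.1,1.9,-1.6,0,0,0.05,0.3,0.1,1.9,-2.4,0,0,0.05,0.3,0.1,1.9,-2.4,0,0,0.05,0.3])

```text
time: 23.2
ee_pos: [0.4723, 0.3813, 0.142]
tcp_rot: [-179.9, -0.2, -175.9]
wrist_force: [-1.0, -0.6, -2.7]
opening: 0.0447
```

```bash
python3 - <<'E'
from h import *
c=look('w22')
c=look('s22',cam='scene',crop=(100,100,400,320),f=2.6)
E
python3 rk.py w22 .4725 .382 4 130,60,390,260 3 r
```

```text
t 23.25 tcp [0.4728 0.3813 0.1442] [-1.7994e+02 -8.0000e-02 -1.7592e+02] q [38.9 12.1  8.4 86.4 -0.  34.8] F [ 0.6 -0.5 -1.8] open 0.0447
cam [0.3951 0.3754 0.2845] [-17.55   0.14  94.08]
t 23.3 tcp [0.4733 0.3814 0.1457] [ 1.7998e+02  4.0000e-02 -1.7593e+02] q [38.9 12.   8.5 86.4 -0.  34.8] F [ 0.1  0.8 -1.5] open 0.045
cam [-0.121   0.9447  0.7555] [  60.81   -0.27 -142.33]
```

View pics/w22r.png

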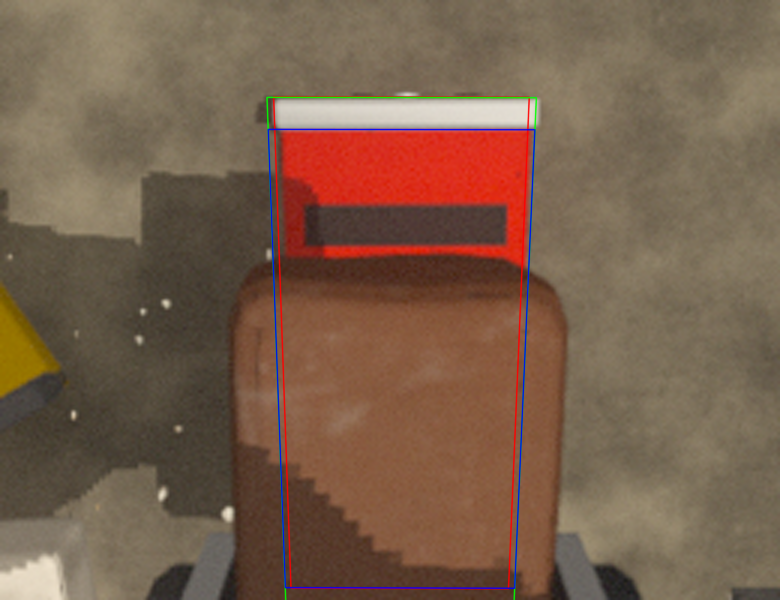

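View pics/s22.png

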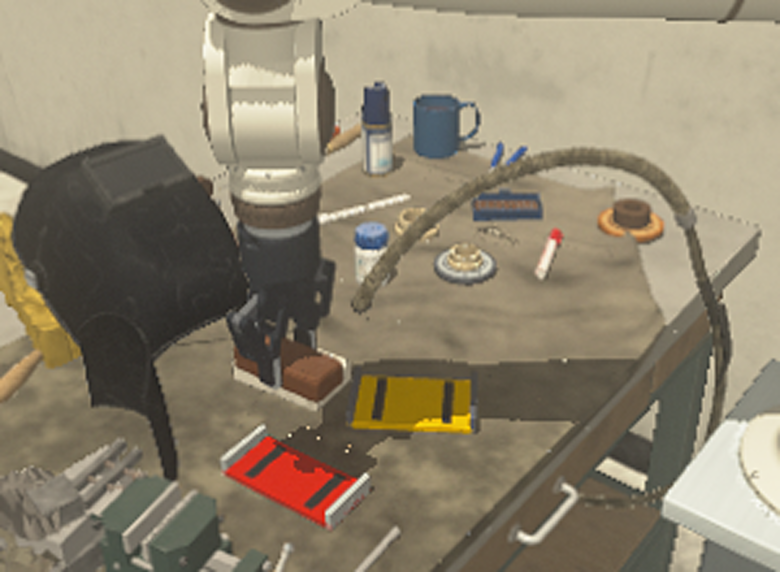

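>>> apply_moves(targets=[0,0.04,-1.2,0,0,0,0.3,0,0.04,-2.3,0,0,0,0.3,0,0.04,-3.3,0,0,0,0.3,0,0.04,-3.9,0,0,0,0.3,0,0.04,-4.1,0,0,0,0.3])

```text
time: 23.8
ee_pos: [0.4732, 0.3821, 0.0216]
tcp_rot: [-180.0, -0.0, -176.0]
wrist_force: [-0.2, 0.0, -3.6]
opening: 0.0448
```

>>> apply_moves(targets=[0,0,-0.05,0,0,0,0.3,0,0,-0.1,0,0,0,0.3,0,0,-0.15,0,0,0,0.3,0,0,-0.15,0,0,0,0.3])

```text
time: 24.2
ee_pos: [0.4734, 0.3826, 0.018]
tcp_rot: [180.0, 0.1, -175.9]
wrist_force: [-0.8, 0.1, -3.4]
opening: 0.0449
```

```bash
python3 - <<'E'
from h import *
c=look('w23')
E
```

```text
t 24.25 tcp [0.4733 0.3826 0.0179] [ 1.7997e+02  5.0000e-02 -1.7593e+02] q [38.9 14.1 -3.3 72.6 -0.  34.9] F [ 0.1  0.  -2.8] open 0.0451
cam [0.3956 0.3763 0.1602] [-1.780e+01 -3.000e-02  9.404e+01]
```

View pics/w23.png

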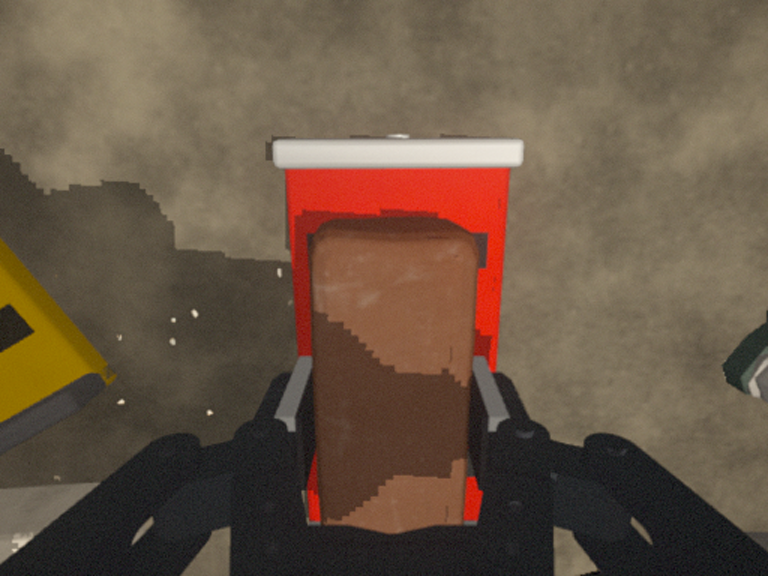

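>>> apply_moves(targets=[0,0,-0.04,0,0,0,0.3,0,0,-0.08,0,0,0,0.3,0,0,-0.1,0,0,0,0.3,0,0,-0.1,0,0,0,0.3])

```text
time: 24.65
ee_pos: [0.4731, 0.3824, 0.015]
tcp_rot: [180.0, 0.0, -175.9]
wrist_force: [-2.2, -2.1, 5.8]
opening: 0.045
```

>>> apply_moves(targets=[0,0,0.03,0,0,0,0.55,0,0,0.03,0,0,0,0.62,0,0,0.03,0,0,0,0.68,0,0,0.03,0,0,0,0.68,0,0,0.03,0,0,0,0.68])

```text
time: 25.15
ee_pos: [0.473, 0.3823, 0.0149]
tcp_rot: [-180.0, -0.0, -175.9]
wrist_force: [0.4, -0.0, 1.0]
opening: 0.0579
```

>>> apply_moves(targets=[0,0,0.5,0,0,0,0.68,0,0,1.5,0,0,0,0.8,0,0,3.0,0,0,0,1,0,0,4.5,0,0,0,1,0,0,6.0,0,0,0,1])

```text
time: 25.65
ee_pos: [0.4727, 0.3821, 0.1981]
tcp_rot: [180.0, 0.1, -175.9]
wrist_force: [1.1, -0.3, 1.4]
opening: 0.0854
```

```bash
python3 - <<'E'
from h import *
c=look('w24')
overlay(c,'w24r.png',[rect(.4725,.3825,.024,.151,.07,4),rect(.4725,.3825,.024,.135,.07,4),rect(.4725,.3825,.043,.107,.042,4),rect(.4725,.3825,.02,.111,.046,4)],(170,80,370,280),4)
E
```

```text
t 25.7 tcp [0.474  0.3832 0.2065] [ 179.64    0.51 -175.94] q [38.9 12.2 15.4 92.6  0.  34.9] F [-2.1 -1.7  6.4] open 0.0851
cam [0.3949 0.3758 0.3403] [-1.779e+01 -3.000e-02  9.404e+01]
```

View pics/w24r.png

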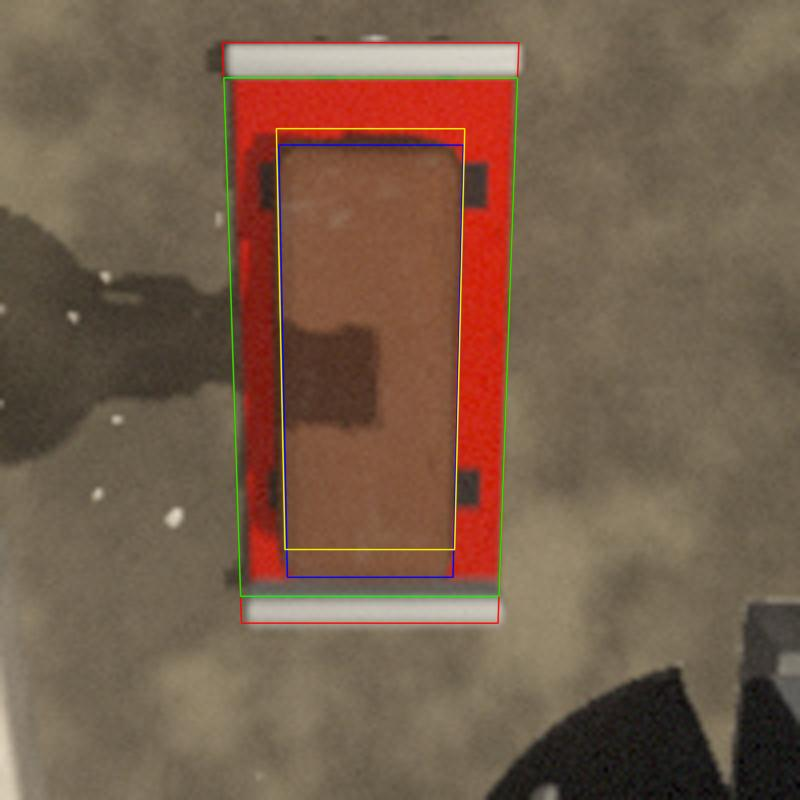

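View pics/w24.png

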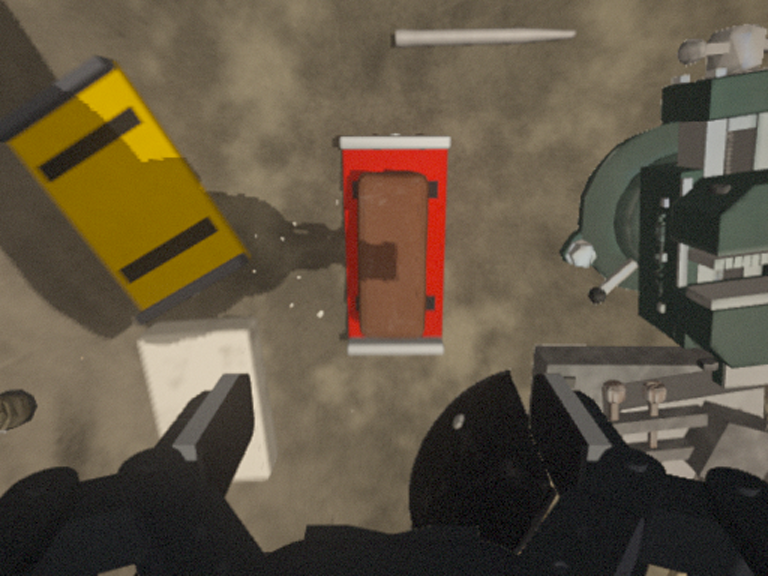

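```bash
python3 rk.py w24 .4542 .2064 33.5 0,20,180,230 4 y; python3 rk.py w20 .4542 .2064 33.5 100,50,260,210 4 y
```

```text
(no output)
```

View pics/w24r.png

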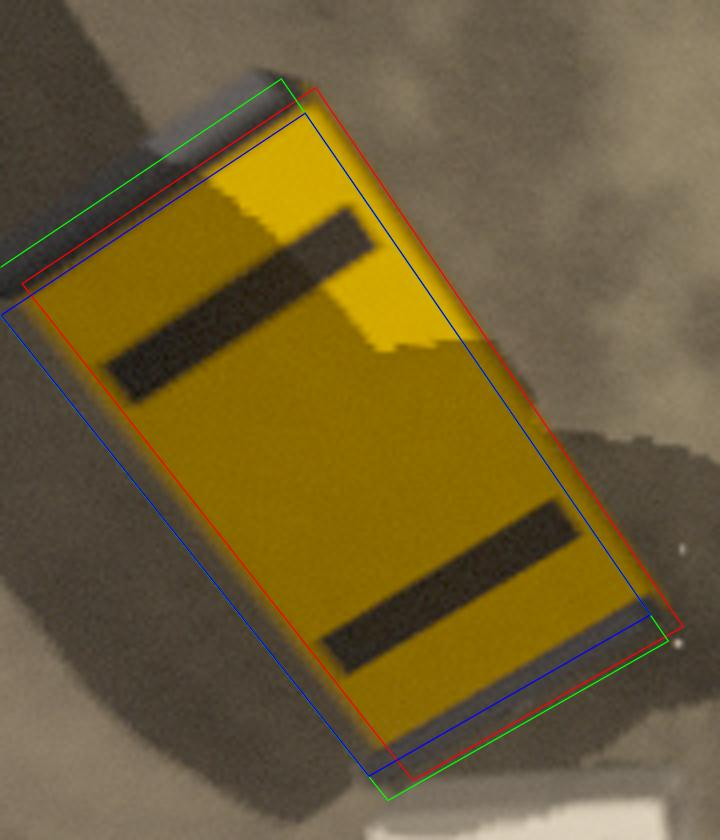

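View pics/w20r.png

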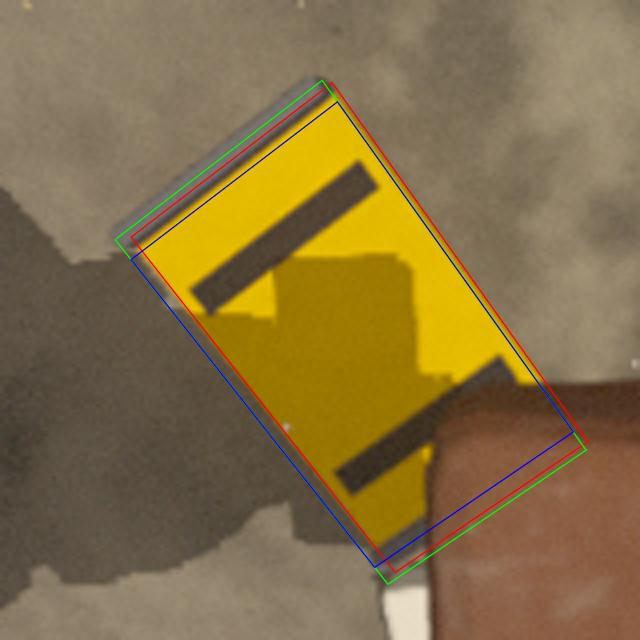

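>>> apply_moves(targets=[0.2,-0.2,1.3,0,0,0,1,0.4,-0.5,2.6,0,0,0,1,0.6,-1.0,3.8,0,0,0.8,1,0.8,-2.0,4.3,0,0,1.6,1,1.0,-3.3,4.4,0,0,2.4,1])

```text
time: 26.2
ee_pos: [0.5032, 0.2833, 0.3302]
tcp_rot: [179.9, 0.2, -161.2]
wrist_force: [1.0, -0.0, 0.4]
opening: 0.0852
```

>>> apply_moves(targets=[0.2,-1.5,0,0,0,0.8,1,0.4,-3.0,0,0,0,1.6,1,0.6,-4.5,0,0,0,2.4,1,0.8,-6.0,0,0,0,3.2,1,1.0,-7.5,0,0,0,3.4,1])

```text
time: 26.7
ee_pos: [0.5326, 0.0565, 0.3283]
tcp_rot: [-180.0, 0.1, -141.0]
wrist_force: [0.6, 0.3, -0.5]
opening: 0.0857
```

>>> apply_moves(targets=[0.2,-1.5,0,0,0,0,1,0.5,-3.0,0,0,0,0,1,0.8,-4.5,0,0,0,0,1,1.1,-6.0,0,0,0,0,1,1.4,-7.5,0,0,0,0,1])

```text
time: 27.2
ee_pos: [0.5746, -0.1685, 0.3283]
tcp_rot: [-179.9, 0.1, -141.1]
wrist_force: [0.7, 0.9, -0.2]
opening: 0.0854
```

>>> apply_moves(targets=[0.5,-1.2,-0.6,0,0,0,1,1.0,-2.2,-1.4,0,0,0,1,1.5,-3.2,-2.2,0,0,0,1,1.8,-3.4,-3.2,0,0,0,1,1.8,-3.4,-4.0,0,0,0,1])

```text
time: 27.7
ee_pos: [0.6293, -0.2702, 0.2051]
tcp_rot: [179.9, -0.0, -141.2]
wrist_force: [-0.7, 0.6, 0.1]
opening: 0.0859
```

```bash
python3 - <<'E'
from h import *
c=look('w25',['burr_box_mid'])
E
```

```text
t 27.75 tcp [ 0.6281 -0.2691  0.2011] [ 1.7968e+02 -1.7000e-01 -1.4119e+02] q [-23.2  24.4  30.1  96.1  -0.  -62. ] F [ 0.4 -0.7 -2.4] open 0.0852
cam [ 0.5688 -0.3198  0.3474] [-1.7700e+01 -6.0000e-02  1.2875e+02]
burr_box_mid [([215.5, 112.4, 281.2, 215.1], 0.75), ([324.4, 89.4, 445.5, 143.7], 0.68)]
```

View pics/w25.png

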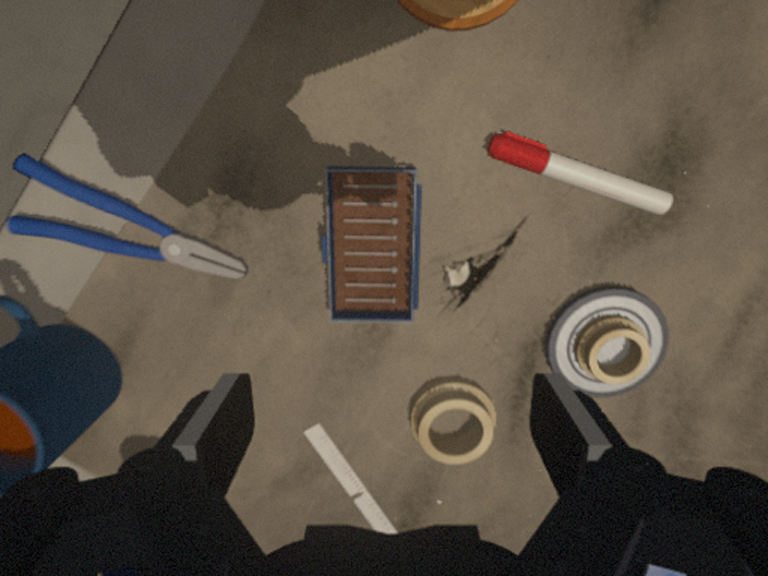

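```bash
python3 - <<'E'
from h import *
c=pickle.load(open('w25.pkl','rb'))
save(c,'w25c.png',(200,100,300,220),6)
overlay(c,'w25o.png',[rect(.6385,-.2827,.024,.110,.062,38.5),rect(.6385,-.2827,.0,.110,.062,38.5)],(200,100,300,220),6)
E
```

```text
(no output)
```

View pics/w25c.png

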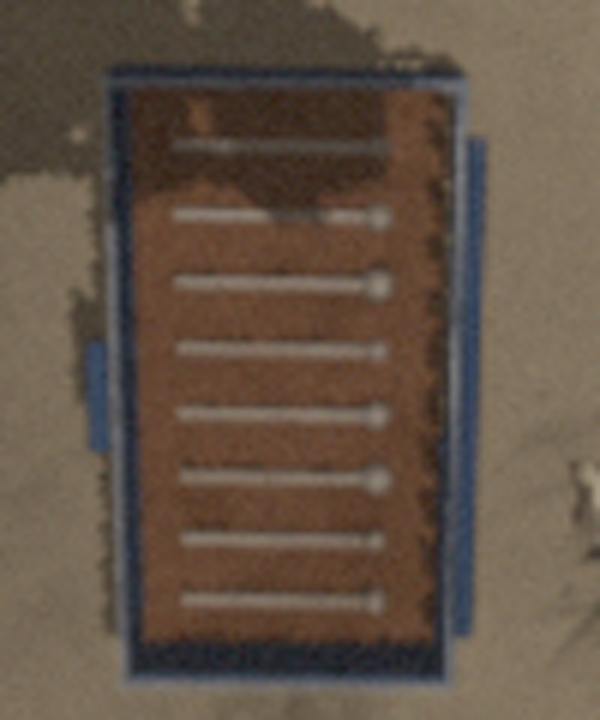

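View pics/w25o.png

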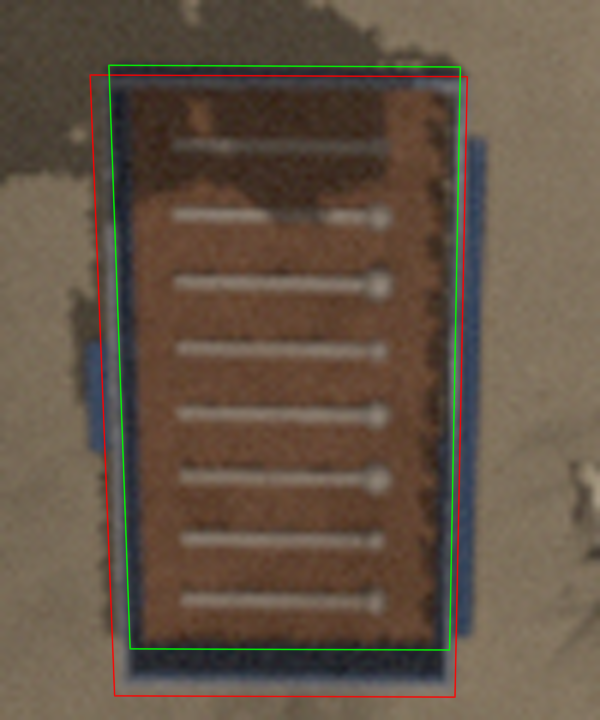

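>>> apply_moves(targets=[-0.39,-0.89,-1.0,0,0,-0.1,1,-0.39,-0.89,-2.2,0,0,-0.1,1,-0.39,-0.89,-3.4,0,0,-0.1,0.9,-0.39,-0.89,-3.8,0,0,-0.1,0.9,-0.39,-0.89,-3.8,0,0,-0.1,0.9])

```text
time: 28.3
ee_pos: [0.6169, -0.295, 0.0932]
tcp_rot: [179.9, -0.0, -141.7]
wrist_force: [0.8, 0.1, 0.5]
opening: 0.0769
```

>>> apply_moves(targets=[0,0,0,0,0,0,0.9,0,0,0,0,0,0,0.9])

```text
time: 28.5
ee_pos: [0.6184, -0.2957, 0.096]
tcp_rot: [-179.8, 0.1, -141.7]
wrist_force: [-0.1, -0.3, 0.6]
opening: 0.0767
```

```bash
python3 - <<'E'
from h import *
c=look('w26')
overlay(c,'w26o.png',[rect(.6373,-.2824,.024,.110,.0595,38.2)],(130,80,390,310),3)
E
```

```text
t 28.55 tcp [ 0.6183 -0.2957  0.0956] [-1.7983e+02  8.0000e-02 -1.4172e+02] q [-25.6  23.   16.6  83.4  -0.  -63.8] F [0.7 0.7 0.3] open 0.0767
cam [ 0.5569 -0.3445  0.2381] [-17.83   0.19 128.26]
```

View pics/w26o.png

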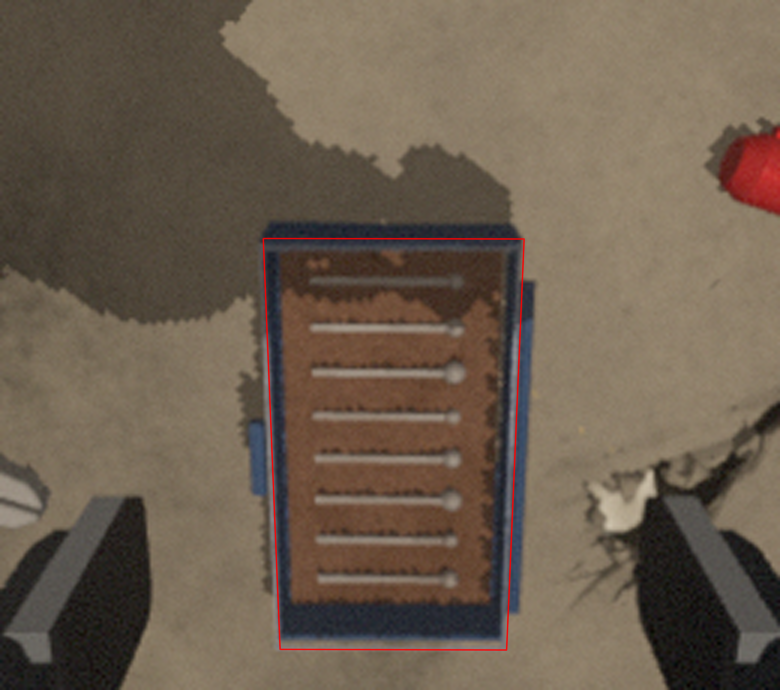

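>>> apply_moves(targets=[-0.04,-0.04,-1.0,0,0,0,0.88,-0.04,-0.04,-2.0,0,0,0,0.88,-0.04,-0.04,-2.6,0,0,0,0.88,-0.04,-0.04,-2.9,0,0,0,0.88,-0.04,-0.04,-2.9,0,0,0,0.88])

```text
time: 29.05
ee_pos: [0.6159, -0.2965, 0.0057]
tcp_rot: [180.0, -0.0, -141.7]
wrist_force: [0.1, -0.3, 0.9]
opening: 0.0752
```

>>> apply_moves(targets=[0,0,-0.05,0,0,0,0.88,0,0,-0.05,0,0,0,0.88])

```text
time: 29.25
ee_pos: [0.6168, -0.297, 0.006]
tcp_rot: [-179.9, 0.1, -141.7]
wrist_force: [-0.0, -0.6, -0.1]
opening: 0.0753
```

>>> apply_moves(targets=[0,0,-0.04,0,0,0,0.75,0,0,-0.04,0,0,0,0.65,0,0,-0.04,0,0,0,0.55,0,0,-0.04,0,0,0,0.5,0,0,-0.04,0,0,0,0.5], newtons=50)

```text
time: 29.75
ee_pos: [0.6167, -0.2969, 0.0046]
tcp_rot: [-179.9, 0.1, -141.7]
wrist_force: [0.6, -0.1, 7.0]
opening: 0.0606
```

```bash
python3 - <<'E'
from h import *
c=look('w27')
E
```

```text
t 29.8 tcp [ 0.6167 -0.2969  0.0046] [-1.7989e+02  5.0000e-02 -1.4174e+02] q [-25.7  24.6   8.6  73.9  -0.  -64. ] F [0.1 0.5 6.3] open 0.061
cam [ 0.5554 -0.3459  0.1468] [-1.7790e+01  1.1000e-01  1.2824e+02]
```

View pics/w27.png

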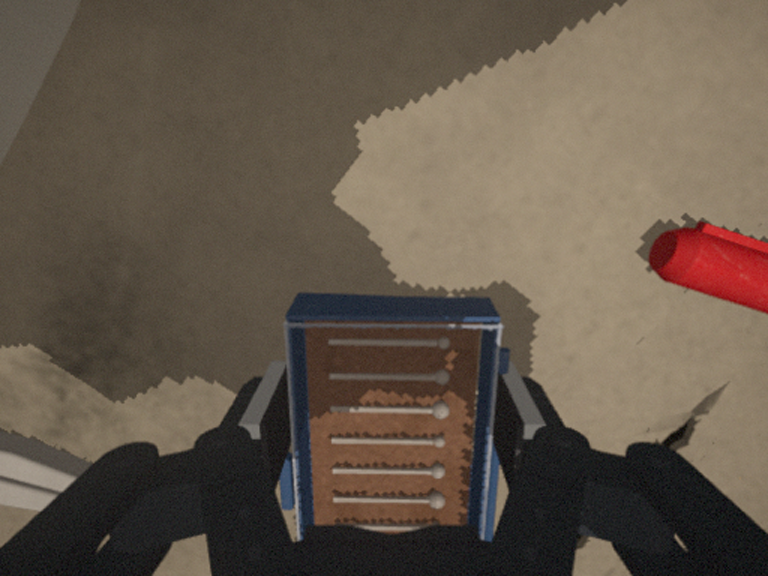

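>>> apply_moves(targets=[0,0,0.15,0,0,0,0.5,0,0,0.4,0,0,0,0.5,0,0,0.9,0,0,0,0.5,0,0,1.6,0,0,0,0.5,0,0,2.4,0,0,0,0.5], newtons=60)

```text
time: 30.3
ee_pos: [0.6157, -0.2965, 0.0764]
tcp_rot: [180.0, -0.0, -141.7]
wrist_force: [0.4, -0.7, -1.5]
opening: 0.0608
```

```bash
python3 - <<'E'
from h import *
c=look('w28')
E
```

```text
t 30.35 tcp [ 0.6174 -0.2972  0.0818] [-1.7972e+02  1.4000e-01 -1.4173e+02] q [-25.7  23.   15.1  81.8   0.  -64. ] F [-0.   0.1  2.4] open 0.0606
cam [ 0.5548 -0.3455  0.2187] [-1.7710e+01 -4.0000e-02  1.2824e+02]
```

View pics/w28.png

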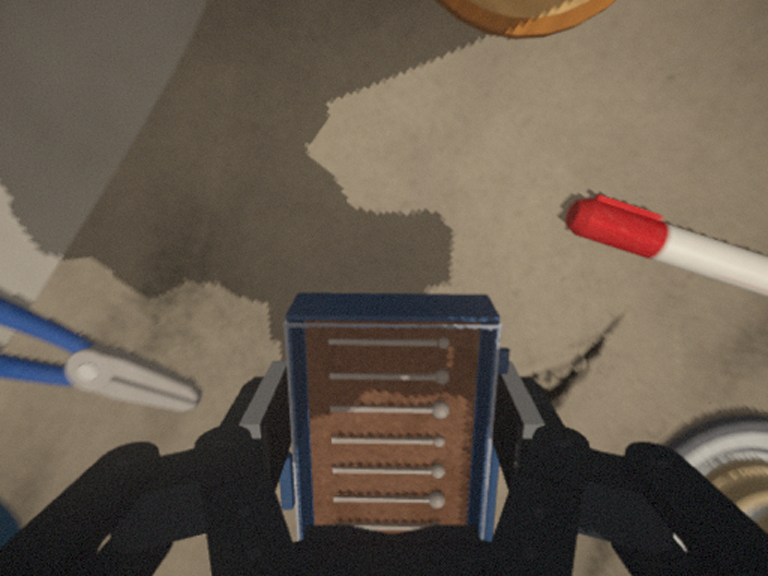

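>>> apply_moves(targets=[-0.3,0.1,1.2,0,0,0,0.5,-0.7,0.3,2.4,0,0,0,0.5,-1.1,0.5,3.6,0,0,0,0.5,-1.5,0.7,4.8,0,0,0,0.5,-2.0,0.9,6.0,0,0,0,0.5])

```text
time: 30.85
ee_pos: [0.5555, -0.2692, 0.2574]
tcp_rot: [-180.0, 0.0, -141.7]
wrist_force: [-0.4, -0.4, -1.2]
opening: 0.0608
```

>>> apply_moves(targets=[-0.4,0.2,1.0,0,0,0,0.5,-0.8,0.4,2.0,0,0,0,0.5,-1.2,0.6,2.8,0,0,0,0.5,-1.2,0.6,2.9,0,0,0,0.5])

```text
time: 31.25
ee_pos: [0.5194, -0.2513, 0.347]
tcp_rot: [-179.7, 0.2, -141.7]
wrist_force: [0.8, 0.1, -1.7]
opening: 0.0602
```

```bash
python3 rk.py w24 .4525 .2035 34 0,20,180,230 4 y; python3 rk.py w20 .4525 .2035 34 100,50,260,210 4 y
python3 - <<'E'
from h import *
c=look('w29')
E
```

```text
t 31.3 tcp [ 0.5202 -0.2516  0.3449] [-1.7977e+02  1.1000e-01 -1.4173e+02] q [-25.8  13.5  32.9 109.1  -0.  -64.1] F [ 0.  -0.1 -1.9] open 0.0602
cam [ 0.4576 -0.2999  0.489 ] [-17.89   0.32 128.24]
```

View pics/w24r.png

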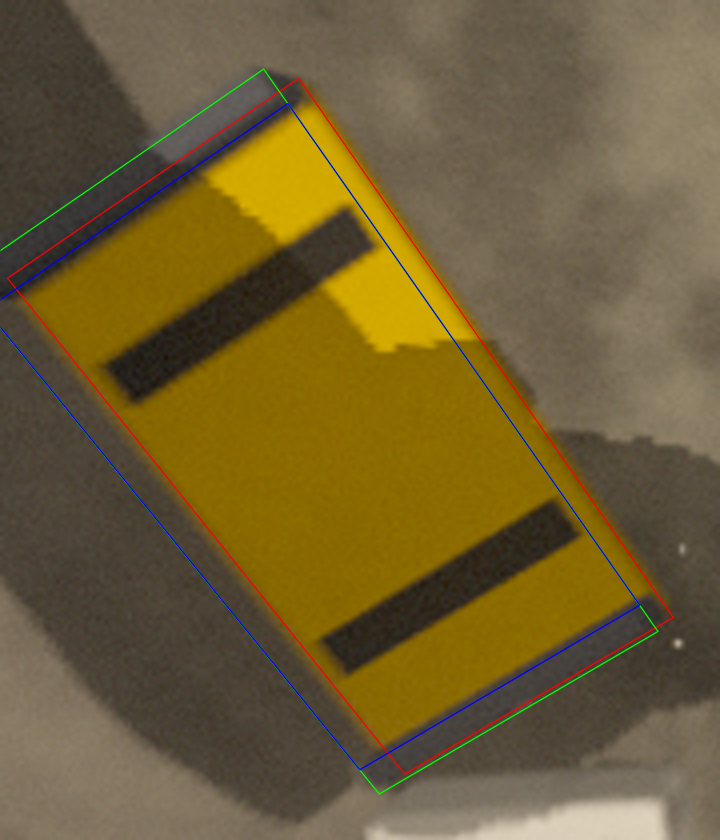

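View pics/w20r.png

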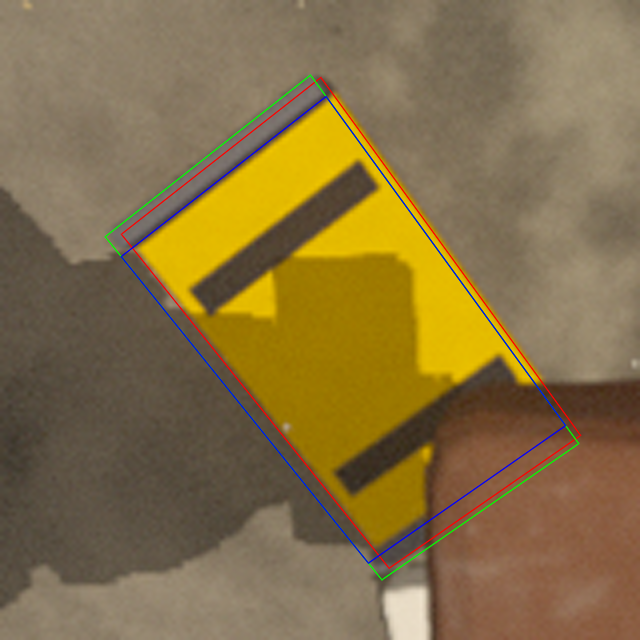

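View pics/w29.png

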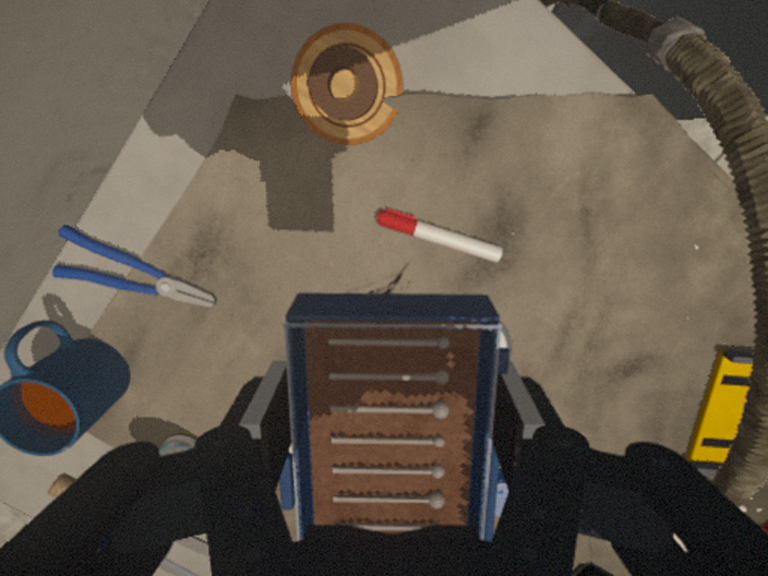

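>>> apply_moves(targets=[-0.2,1.0,0,0,0,-0.2,0.5,-0.45,2.3,0,0,0,-0.4,0.5,-0.7,3.6,0,0,0,-0.6,0.5,-1.0,5.0,0,0,0,-0.7,0.5,-1.25,6.4,0,0,0,-0.7,0.5])

```text
time: 31.8
ee_pos: [0.4824, -0.0583, 0.3404]
tcp_rot: [179.9, -0.1, -146.0]
wrist_force: [0.5, 0.2, -1.7]
opening: 0.0605
```

>>> apply_moves(targets=[-0.3,1.4,0,0,0,0,0.5,-0.6,2.8,0,0,0,0,0.5,-0.9,4.2,0,0,0,0,0.5,-1.2,5.6,0,0,0,0,0.5,-1.5,6.6,0,0,0,0,0.5])

```text
time: 32.3
ee_pos: [0.4373, 0.1407, 0.3404]
tcp_rot: [179.9, -0.1, -145.9]
wrist_force: [0.4, -0.5, -1.1]
opening: 0.0604
```

>>> apply_moves(targets=[-0.1,0.8,-0.4,0,0,0,0.5,-0.17,1.6,-1.4,0,0,0,0.5,-0.17,1.7,-2.6,0,0,0,0.5,-0.17,1.7,-3.6,0,0,0,0.5,-0.17,1.7,-4.4,0,0,0,0.5])

```text
time: 32.8
ee_pos: [0.4318, 0.1895, 0.2063]
tcp_rot: [180.0, -0.2, -145.9]
wrist_force: [-0.4, 0.0, -2.1]
opening: 0.0607
```

```bash
python3 - <<'E'
from h import *
c=look('w30')
E
python3 rk.py w30 .4528 .2038 34 100,60,400,260 2.6 y
```

```text
t 32.85 tcp [0.431  0.189  0.2029] [ 179.91   -0.46 -145.91] q [ 23.7  -5.9  -3.9  92.5   0.  -10.4] F [ 2.2  0.6 -4.6] open 0.0606
cam [0.3679 0.1453 0.3488] [-1.7520e+01 -4.0000e-02  1.2409e+02]
```

View pics/w30r.png

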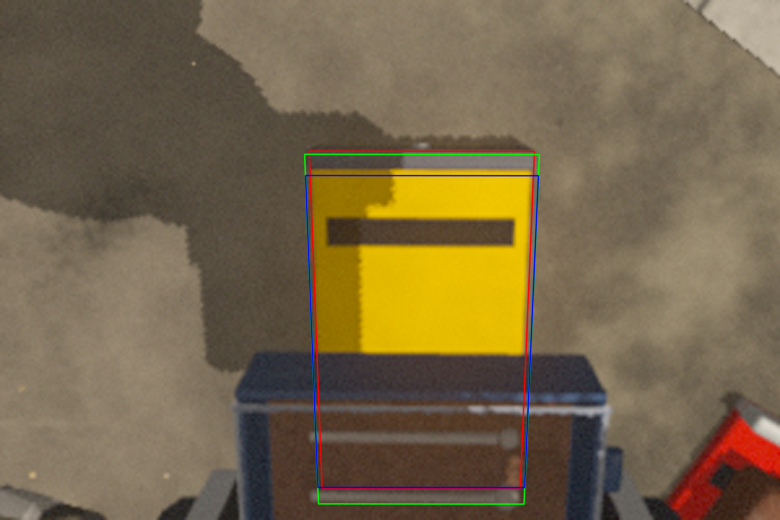

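>>> apply_moves(targets=[0,0,-1.0,0,0,0,0.5,0,0,-2.2,0,0,0,0.5,0,0,-3.1,0,0,0,0.5,0,0,-3.6,0,0,0,0.5,0,0,-3.6,0,0,0,0.5])

```text
time: 33.35
ee_pos: [0.4315, 0.1889, 0.1002]
tcp_rot: [180.0, -0.2, -145.9]
wrist_force: [-0.2, -0.7, -1.3]
opening: 0.0604
```

>>> apply_moves(targets=[0,0,0,0,0,0,0.5,0,0,0,0,0,0,0.5,0,0,0,0,0,0,0.5])

```text
time: 33.65
ee_pos: [0.4332, 0.1897, 0.1036]
tcp_rot: [-180.0, 0.1, -145.9]
wrist_force: [0.0, 0.2, -1.0]
opening: 0.0605
```

```bash
python3 - <<'E'
from h import *
c=look('w31')
E
python3 rk.py w31 .4528 .2038 34 100,60,400,260 2.6 y
```

```text
t 33.7 tcp [0.4331 0.1897 0.1034] [-1.7998e+02  1.0000e-01 -1.4593e+02] q [ 23.7  -6.3 -15.2  81.   -0.  -10.4] F [ 0.6 -0.5 -1.4] open 0.0607
cam [0.3685 0.1452 0.2457] [-1.7850e+01  2.0000e-02  1.2404e+02]
```

View pics/w31r.png

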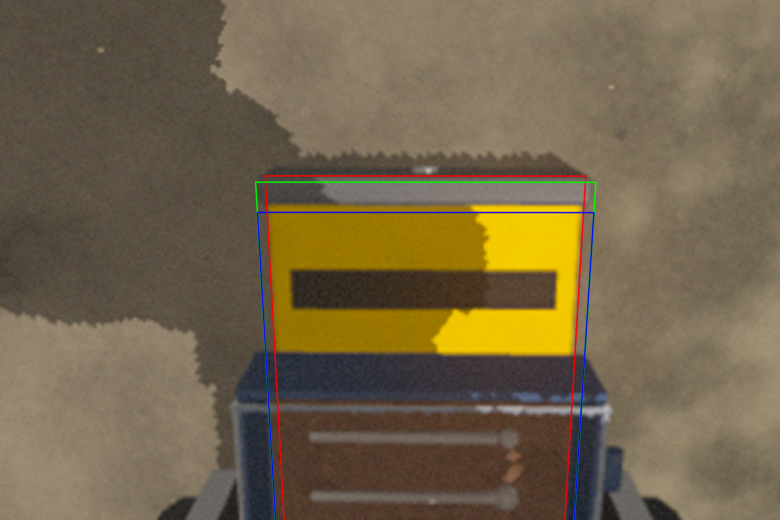

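>>> apply_moves(targets=[-0.05,-0.01,-0.8,0,0,0,0.5,-0.05,-0.01,-1.7,0,0,0,0.5,-0.05,-0.01,-2.4,0,0,0,0.5,-0.05,-0.01,-2.75,0,0,0,0.5,-0.05,-0.01,-2.75,0,0,0,0.5])

```text
time: 34.2
ee_pos: [0.4304, 0.1889, 0.019]
tcp_rot: [180.0, -0.1, -145.9]
wrist_force: [0.4, 0.1, -1.4]
opening: 0.0604
```

>>> apply_moves(targets=[0,0,-0.05,0,0,0,0.5,0,0,-0.1,0,0,0,0.5,0,0,-0.1,0,0,0,0.5])

```text
time: 34.5
ee_pos: [0.4315, 0.1893, 0.0176]
tcp_rot: [-180.0, 0.1, -145.9]
wrist_force: [-0.4, -0.3, -1.8]
opening: 0.0606
```

```bash
python3 - <<'E'
from h import *
c=look('w32')
E
```

```text
t 34.55 tcp [0.4314 0.1893 0.0175] [-1.7999e+02  6.0000e-02 -1.4593e+02] q [ 23.7  -4.4 -23.1  71.2  -0.  -10.4] F [ 0.4 -0.5 -1.5] open 0.0603
cam [0.3669 0.1448 0.1597] [-1.7810e+01  1.0000e-02  1.2404e+02]
```

View pics/w32.png

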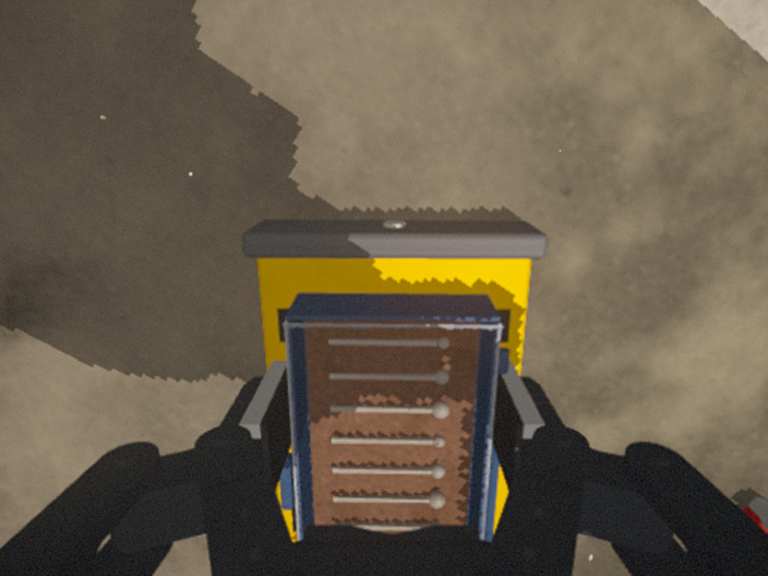

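```bash
python3 - <<'E'
from h import *
c=pickle.load(open('w32.pkl','rb'))
a=np.radians(34);u=np.array([np.cos(a),np.sin(a)])
for n,v,z in (('cheek in top',257,.024),('box low',296,.0135),('box top',326,.0375),('cheek out top?',236,.024)):
    X=atz(c,393/1.5-.3,v/1.5-.3,z); print(n,np.round(X,4),round((X[:2]-[.4520,.2032])@u,4))
E
```

```text
cheek in top [0.3956 0.1646 0.024 ] -0.0684
box low [0.4086 0.1735 0.0135] -0.0527
box top [0.409  0.1737 0.0375] -0.0522
cheek out top? [0.3904 0.1611 0.024 ] -0.0746
```

>>> apply_moves(targets=[0,0,-0.05,0,0,0,0.5,0,0,-0.1,0,0,0,0.5,0,0,-0.12,0,0,0,0.5,0,0,-0.12,0,0,0,0.5])

```text
time: 34.95
ee_pos: [0.4312, 0.1892, 0.0146]
tcp_rot: [-180.0, 0.1, -145.9]
wrist_force: [-5.1, -1.0, 11.6]
opening: 0.0606
```

>>> apply_moves(targets=[0,0,0.12,0,0,0,0.5,-0.08,-0.06,0.12,0,0,0,0.5,-0.08,-0.06,0.12,0,0,0,0.5,-0.08,-0.06,0.06,0,0,0,0.5,-0.08,-0.06,0.04,0,0,0,0.5])

```text
time: 35.45
ee_pos: [0.4285, 0.1873, 0.0146]
tcp_rot: [-180.0, 0.0, -145.9]
wrist_force: [-4.2, -1.2, 9.9]
opening: 0.0607
```

>>> apply_moves(targets=[0,0,-0.03,0,0,0,0.5,0,0,-0.03,0,0,0,0.5,0,0,-0.03,0,0,0,0.5])

```text
time: 35.75
ee_pos: [0.4286, 0.1873, 0.0146]
tcp_rot: [-180.0, 0.0, -145.9]
wrist_force: [-6.7, -1.8, 12.7]
opening: 0.0604
```

>>> apply_moves(targets=[0,0,0.05,0,0,0,0.5,0,0,0.06,0,0,0,0.74,0,0,0.06,0,0,0,0.82,0,0,0.06,0,0,0,0.85,0,0,0.06,0,0,0,0.85])

```text
time: 36.25
ee_pos: [0.4286, 0.1873, 0.0152]
tcp_rot: [180.0, -0.0, -145.9]
wrist_force: [-0.6, 0.4, 0.2]
opening: 0.0725
```

>>> apply_moves(targets=[0,0,0.4,0,0,0,0.85,0,0,1.4,0,0,0,0.9,-0.3,-0.2,2.8,0,0,0,1,-0.6,-0.4,4.2,0,0,0,1,-0.8,-0.5,5.6,0,0,0,1])

```text
time: 36.75
ee_pos: [0.4038, 0.1718, 0.1859]
tcp_rot: [-180.0, 0.0, -145.9]
wrist_force: [1.1, 1.3, 0.5]
opening: 0.0853
```

>>> apply_moves(targets=[0,0,0.8,0,0,0,1,0,0,1.0,0,0,0,1,0,0,1.0,0,0,0,1,0,0,1.0,0,0,0,1])

```text
time: 37.15
ee_pos: [0.4043, 0.1722, 0.2123]
tcp_rot: [180.0, -0.1, -145.9]
wrist_force: [1.2, -0.4, -0.1]
opening: 0.0853
```

```bash
python3 - <<'E'
from h import *
c=look('w33')
overlay(c,'w33o.png',[rect(.452,.2032,.024,.150,.09,34),rect(.452,.2032,.024,.134,.09,34),rect(.4518,.203,.034,.11,.0595,34)],(170,70,380,280),3.5)
E
```

```text
t 37.2 tcp [0.4042 0.1721 0.2119] [ 1.7998e+02 -1.2000e-01 -1.4593e+02] q [ 23.1 -10.3  -6.8  93.6  -0.  -11. ] F [ 0.4 -0.4 -0.6] open 0.0854
cam [0.3401 0.1279 0.3546] [-1.7650e+01 -2.0000e-02  1.2404e+02]
```

View pics/w33o.png

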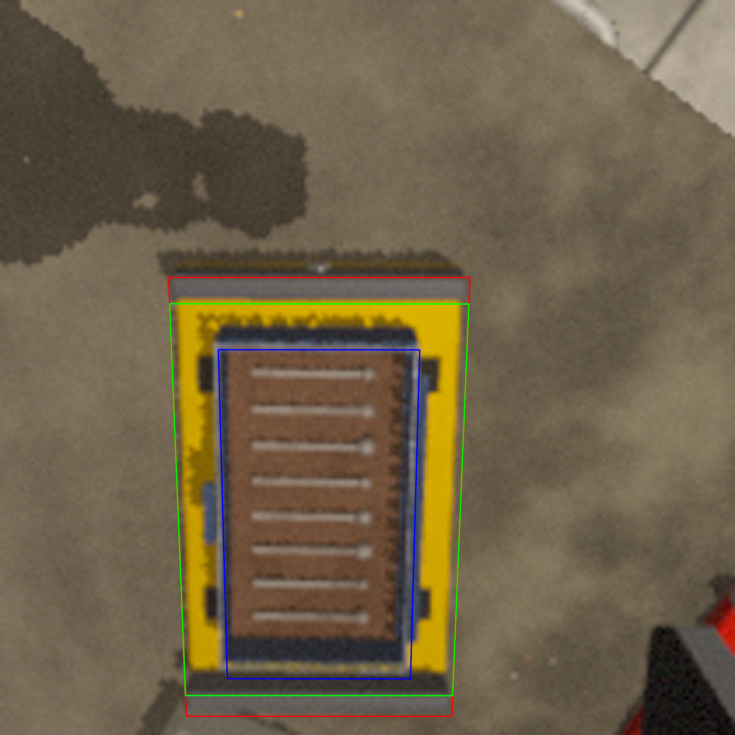

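```bash
python3 - <<'E'
from h import *
c=look('t2',cam='top',crop=(100,120,400,270),f=2.6)
c=look('s3',cam='scene',crop=(120,130,400,320),f=2.8)
E
```

```text
t 37.25 tcp [0.4041 0.1721 0.2119] [ 1.7998e+02 -1.3000e-01 -1.4593e+02] q [ 23.1 -10.3  -6.8  93.7  -0.  -11. ] F [-0.7  0.4 -0.5] open 0.0853
cam [0.4353 0.0338 1.3953] [  5.7   -1.04 -90.52]
t 37.3 tcp [0.4041 0.1721 0.212 ] [ 1.7997e+02 -1.2000e-01 -1.4593e+02] q [ 23.1 -10.3  -6.8  93.7   0.  -11. ] F [-0.5 -1.1 -0.2] open 0.0854
cam [-0.121   0.9447  0.7555] [  60.81   -0.27 -142.33]
```

View pics/t2.png

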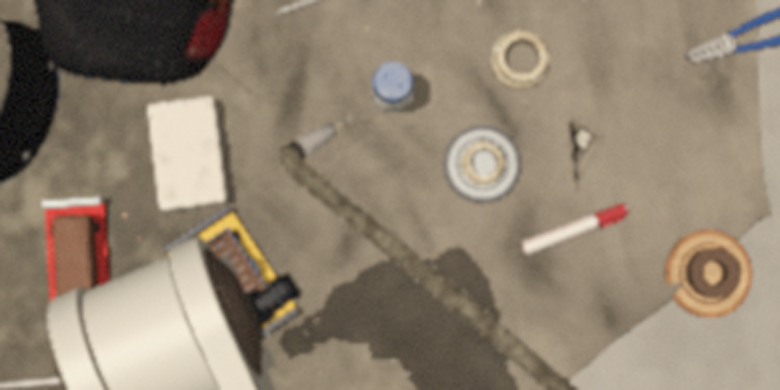

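View pics/s3.png

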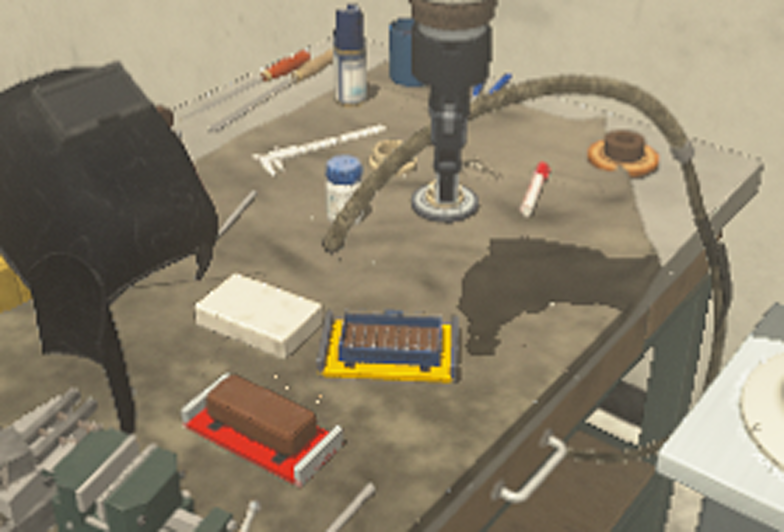

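The top and scene pictures show all four things on their rests. The bottle (top crop 393,85) and the pen (575,228) are where they were. The gripper is clear of everything, so I am handing in.

```bash
python3 -c "
from workcell import bot
print(bot.job_done())"
```

```text
the job is handed in; nothing more can be done
None
```

I took the pile down from the top and set all four things on their rests in the order asked, then handed the job in at about 37 s of the 131 s allowed. No verdict is reported.

**What the last pictures showed**
- **Collar and roll:** the collar lies centred on the steel disc by eye, and the roll is within about 1 mm of the middle of the wooden disc.
- **Bar:** it matches the model outline centred between the red rack's cheeks, to about 1 mm.
- **Box:** it lies about 0.6 mm off centre lengthwise between the yellow rack's cheeks, with a few millimetres clear on either side.
- **Bystanders:** the bottle is upright and the pen has not moved. The gripper is open and touching nothing.

**What failed or disagreed along the way**
- **First collar grip:** the fingers closed too high, on the sloping side. I opened, went about 4.5 mm lower and gripped the flange.
- **Box position:** the near cheek showed the box sitting about 3 mm too far along just before I let go. I lifted it slightly, moved it back and then released it. The rack fits from the near and far views differed by about 1.5 mm.
- **Pile layout:** the bar lay nearly across the box (about 80°), not lengthwise as the text says. I went by the pictures.
- **Forces:** the highest wrist force read at the end of a move was about 13 N, as the box was pressed onto its floor.

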